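# Load sample jars and roll the tote into the bay

### The arm

A 6-joint arm with a two-finger parallel gripper is mounted at the origin on a cart in front of the work surface, level with it; the furniture and walls round the work are solid. World frame = base frame: x ahead of the robot, y to its left, z up, the work surface at z = 0. Lengths are in m, angles in degrees, forces in N, time in s.
With the tool pointing down it reaches from about 0.275 to 0.825 m from the base axis. Payload 5.2 kg.
Tool frame: the origin (TCP) lies at the very end of the fingers, on their centre line; the grasp point (between the pads) lies 19 mm behind it; z points along the fingers, y is the line along which they close (so a half turn about z gives the same grasp; the last joint's range is limited). The gripper opens to 93 mm and grips with 3 to 60 N. Pads are 15 mm wide; open, the fingers measure 128 mm over their backs; the gripper's body (75 mm by 188 mm) begins 65 mm behind the grasp point.
Start: joints at [-82.437, 14.817, 87.949, -0, 77.235, -11.62], TCP at [0.181, -0.519, 0.219] pointing down, gripper open.
Joint ranges: [-179.93, 179.93], [-52.35, 119.4], [10.71, 147.94], [-69.91, 249.91], [12.55, 155.21], [-178.61, 178.61]. Speed limits (degrees/s): [147.25, 147.25, 180, 180, 180, 180].

### API

Orientations are given as a 3x3 rotation matrix whose columns are the frame's x, y, z axes.
In Python, from cell import readout, imaging, finish_job gives the robot as it stands.
- The arm moves only by the tool servo_tool, never from a script. Its argument "rows" is a list of rows, each a list of 5 numbers: the shift along the tool's x, y, z in mm, then the turn about the tool's z in degrees, then the closure, from 0 (fully open) to 1 (shut). A call has 1 to 12 rows; each row is the pose to reach, as a shift and turn from the pose commanded when the call began, along the tool's axes at that moment; what a row does not reach only later rows make up. A row lasts 1/12 s, in which the tool goes at most 41.7 mm and 7.16 degrees, less where a joint would pass 70% of its speed; a pose out of reach is approached as far as the arm can. A call with a gripper value outside its range is refused whole. The fingers move at their own pace and stop on an object; the grip force is fixed at half the most. Time passes only in rows, so rows that repeat a pose let the fingers close. It gives the time, the measured TCP pose, the force, the opening and the grip force at its end, in the units of the state.
- readout.get_obs(): the state, without advancing time (a new reading comes with each control period).
- imaging.get_image(name): name is "side" or "top" or "wrist"; returns the picture (480x640x3 uint8, blue, green, red); there is no depth.
- imaging.get_calibration(name): a dict with "intrinsics" (3x3 intrinsics, pixels), "rvec" (rotation vector, rad) and "tvec" (3), from world to camera coordinates, as OpenCV has them. Camera axes: x right, y down, z forward; pixel columns grow to the right and rows downward; lengths in m; the calibration is good to about 2 mm. A picture is of the moment at which its call begins: read the wrist's pose just before it. get_calibration takes no time and is no camera call; for the wrist camera it gives the pose at the moment of the call.
- finish_job(): hands the job in; it is judged then, once.
The state is a dict: "clock": time; "joint_pos": joint angles; "qvel": joint speeds; "joint_efforts": joint torques, N m; "ee_pos": TCP position; "orientation": TCP orientation; "wrist_force": force on the tool from outside, world axes, zero at the start; "moment": the same for the moment, N m; "grip_width": finger opening in m; "gripper_force": force on a finger pad.
Only numpy, scipy, OpenCV 4.12 (cv2) and the standard library are available. Lean on these libraries where they do the work, as an engineer would, in place of code of your own. Each camera call takes 0.05 s, during which the arm holds its last target. There are 200 camera calls.

### The job

Pack every green-lidded jar from the grey picking bin into the blue tote, upright and one to a compartment, while the tote waits on the open part of the roller track; the blue-lidded jar stays in the bin. With all the jars aboard and the red-knobbed stop bolt drawn clear, push the tote along the rollers (do not lift it off) into the green bay until it rests against the end stop, then slide the bolt fully back in behind it. Leave the other things on the bench alone.

Things in the scene. Friction and masses are not known exactly. Their poses are not given: they have to be found in the camera images.
- roller_track: Fixed aluminium roller track, 110 x 630 mm. Origin on the bench below it; z up, x across the track away from the robot, y along it; the green bay is at the -y end. Free-turning grey rollers, 24 mm across, 51.5 mm apart, tops at z = 45 mm, from y = -280 to 310 mm. Side rails at x = 37 to 49 mm on both sides, tops at z = 60 mm (72 mm along the bay).
- end_stop (a point): Centre of the black rubber face of the bay's green end stop (plate 85 mm high), at track y = -285 mm, z = 66 mm. The tote touching it has its origin at track y = -157 mm.
- tote: Blue tote on the rollers, 66 mm (x) x 255 mm (y), about 0.35 kg. Origin: centre of its underside, z up, y along the track. Long sides 32 mm high, end walls (y = +-127 mm) 55 mm; floor 4 mm thick. Four compartments 60 x 60 mm in a row along y, 3 mm dividers 32 mm high. About 4 mm of play to each side between the rails. Rolls very easily: it may coast, or be knocked along the track.
- slot_1 (a point): Centre of the floor of compartment 1 of the tote (tote frame x = 0, y = -94.5 mm, z = 4 mm).
- slot_2 (a point): Centre of the floor of compartment 2 of the tote (tote frame x = 0, y = -31.5 mm, z = 4 mm).
- slot_3 (a point): Centre of the floor of compartment 3 of the tote (tote frame x = 0, y = 31.5 mm, z = 4 mm).
- slot_4 (a point): Centre of the floor of compartment 4 of the tote (tote frame x = 0, y = 94.5 mm, z = 4 mm).
- picking_bin: Fixed grey bin on a riser, 78 mm (x) x 377 mm (y); origin on the bench under its centre, z up. Five compartments in a row along y, 72 (x) x 71 (y) mm inside, 74 mm apart (y = -148, -74, 0, 74, 148 mm); floor at z = 34 mm, walls to z = 64 mm.
- green_jar_1_mid (a point): White wide-neck plastic sample jar with a green lid, 52 mm across, 67 mm high, 0.12 kg, to be packed; it stands in one compartment of the bin or may be absent. The point is its centre, half-way up (33.5 mm above its underside), z up through the lid. The lid is 48 mm across and takes up the upper 17 mm.
- green_jar_2_mid (a point): White wide-neck plastic sample jar with a green lid, 52 mm across, 67 mm high, 0.12 kg, to be packed; it stands in one compartment of the bin or may be absent. The point is its centre, half-way up (33.5 mm above its underside), z up through the lid. The lid is 48 mm across and takes up the upper 17 mm.
- green_jar_3_mid (a point): White wide-neck plastic sample jar with a green lid, 52 mm across, 67 mm high, 0.12 kg, to be packed; it stands in one compartment of the bin or may be absent. The point is its centre, half-way up (33.5 mm above its underside), z up through the lid. The lid is 48 mm across and takes up the upper 17 mm.
- green_jar_4_mid (a point): White wide-neck plastic sample jar with a green lid, 52 mm across, 67 mm high, 0.12 kg, to be packed; it stands in one compartment of the bin or may be absent. The point is its centre, half-way up (33.5 mm above its underside), z up through the lid. The lid is 48 mm across and takes up the upper 17 mm.
- blue_jar_mid (a point): White wide-neck jar with a blue lid, 58 mm across, 83 mm high, in one compartment of the bin; leave it there. The point is its centre, 41.5 mm above its underside.
- stop_bolt (a joint): Stop bolt of the bay, a steel bar 14 mm wide sliding across the track on top of the near rail. 0 = fully in: its end reaches 23 mm inside the near rail and blocks the tote; 0.032 m = drawn fully out towards the robot (track -x), tote passes freely. With the tote home it passes 11 mm behind it. Slides with 1.5 N of friction plus light damping and stays where it is left.
- stop_knob (a point): Centre of the upright red knob of the stop bolt, a square post 14 x 14 mm, from 17 mm below to 17 mm above this point (its top is 117 mm above the bench); its faces follow the track's axes. It lies at track x = -68 mm with the bolt in, y = -12 mm.
- brown_bottle: Brown glass bottle with a white cap, 56 mm across, 114 mm high; a bystander.
- timer: White bench timer, 62 x 72 x 20 mm; a bystander.

How it is judged (in metres and radians):
On the way, in this order (a step that is already met when the one before it is completed fails the run):
1. every green-lidded jar stands in the tote while the tote is still on the open part of the track, before the stop bolt (x of green_jar_1_mid in the frame of tote between -0.012 and 0.012 m and y of green_jar_1_mid in the frame of tote between -0.115 and 0.115 m and z of green_jar_1_mid in the frame of tote between 0.02 and 0.046 m and angle between each of green_jar_1_mid, green_jar_2_mid, green_jar_3_mid, green_jar_4_mid's own z axis and vertical below 0.15 rad and x of green_jar_2_mid in the frame of tote between -0.012 and 0.012 m and y of green_jar_2_mid in the frame of tote between -0.115 and 0.115 m and z of green_jar_2_mid in the frame of tote between 0.02 and 0.046 m and x of green_jar_3_mid in the frame of tote between -0.012 and 0.012 m and y of green_jar_3_mid in the frame of tote between -0.115 and 0.115 m and z of green_jar_3_mid in the frame of tote between 0.02 and 0.046 m and x of green_jar_4_mid in the frame of tote between -0.012 and 0.012 m and y of green_jar_4_mid in the frame of tote between -0.115 and 0.115 m and z of green_jar_4_mid in the frame of tote between 0.02 and 0.046 m and y of tote in the frame of roller_track above 0.09 m), for 0.2 s.
2. the tote with its jars has been pushed into the bay against the end stop (y of tote in the frame of roller_track below -0.143 m and x of tote in the frame of roller_track between -0.01 and 0.01 m and z of tote in the frame of roller_track between 0.04 and 0.05 m and x of green_jar_1_mid in the frame of tote between -0.012 and 0.012 m and y of green_jar_1_mid in the frame of tote between -0.115 and 0.115 m and z of green_jar_1_mid in the frame of tote between 0.02 and 0.046 m and angle between each of green_jar_1_mid, green_jar_2_mid, green_jar_3_mid, green_jar_4_mid's own z axis and vertical below 0.15 rad and x of green_jar_2_mid in the frame of tote between -0.012 and 0.012 m and y of green_jar_2_mid in the frame of tote between -0.115 and 0.115 m and z of green_jar_2_mid in the frame of tote between 0.02 and 0.046 m and x of green_jar_3_mid in the frame of tote between -0.012 and 0.012 m and y of green_jar_3_mid in the frame of tote between -0.115 and 0.115 m and z of green_jar_3_mid in the frame of tote between 0.02 and 0.046 m and x of green_jar_4_mid in the frame of tote between -0.012 and 0.012 m and y of green_jar_4_mid in the frame of tote between -0.115 and 0.115 m and z of green_jar_4_mid in the frame of tote between 0.02 and 0.046 m), for 0.2 s.
3. the stop bolt is fully in behind the tote (y of tote in the frame of roller_track below -0.143 m and x of tote in the frame of roller_track between -0.01 and 0.01 m and z of tote in the frame of roller_track between 0.04 and 0.05 m and value of joint stop_bolt below 0.006 m), for 0.2 s.
At the end, for the whole second after the job is handed in: The tote stands on the rollers in the bay within 14 mm of the end stop and at rest, every green-lidded jar upright (within 0.15 rad) on the floor of one of its compartments, the stop bolt within 6 mm of fully in, and the blue-lidded jar upright in the bin (all of step 3 and x of green_jar_1_mid in the frame of tote between -0.012 and 0.012 m and y of green_jar_1_mid in the frame of tote between -0.115 and 0.115 m and z of green_jar_1_mid in the frame of tote between 0.02 and 0.046 m and angle between each of green_jar_1_mid, green_jar_2_mid, green_jar_3_mid, green_jar_4_mid's own z axis and vertical below 0.15 rad and x of green_jar_2_mid in the frame of tote between -0.012 and 0.012 m and y of green_jar_2_mid in the frame of tote between -0.115 and 0.115 m and z of green_jar_2_mid in the frame of tote between 0.02 and 0.046 m and x of green_jar_3_mid in the frame of tote between -0.012 and 0.012 m and y of green_jar_3_mid in the frame of tote between -0.115 and 0.115 m and z of green_jar_3_mid in the frame of tote between 0.02 and 0.046 m and x of green_jar_4_mid in the frame of tote between -0.012 and 0.012 m and y of green_jar_4_mid in the frame of tote between -0.115 and 0.115 m and z of green_jar_4_mid in the frame of tote between 0.02 and 0.046 m and linear speed of tote below 0.02 m/s and x of blue_jar_mid in the frame of picking_bin between -0.02 and 0.02 m and z of blue_jar_mid in the frame of picking_bin below 0.085 m and angle between blue_jar_mid's own z axis and vertical below 0.2 rad); the robot touches nothing.
It fails at once if the tote is lifted more than 20 mm off the rollers (z of tote in the frame of roller_track above 0.065 m).
It fails at once if the blue-lidded jar is moved more than 40 mm (distance of blue_jar_mid from where it was at the start of the episode above 0.04 m).
It fails at once if another thing on the bench is moved more than 30 mm (distance of any of timer, brown_bottle from where it was at the start of the episode above 0.03 m).
Of green_jar_1, green_jar_2, green_jar_3, green_jar_4 only 3 to 4 are there at a start; the rules pass over those that are not, and their reading is None.
At some moment in a run one of tote, green_jar_1, green_jar_2, green_jar_3, green_jar_4 may be knocked a few centimetres aside while the robot is not near it.
It also fails if it takes over 200 s, if anything falls off the work surface, if the arm or the gripper's body presses on something with over 40 N, if the wrist force passes 120 N, or if a joint passes its speed limit or range.

## Working session

There is one attempt and no reset: what is moved stays moved. The work goes in short steps, Python scripts to look and compute and a tool call to move; the robot and the scene stay as the last step left them, time stands still between calls to the robot, and variables do not carry over. Pictures are saved under pics/ and viewed, at most 14 in all, crops included, and the job is handed in when it is done.

Besides the shell and the picture viewer there is one more tool, called as name(argument=value, ...), one argument or row to a line, values as JSON. servo_tool: Moves the arm, as the interface text tells. Its arguments: {"type":"object","properties":{"rows":{"type":"array","items":{"type":"array","items":{"type":"number"}}}},"required":["rows"]}

```bash
mkdir -p pics; cat > h.py <<'E'
import numpy as np, cv2
from cell import readout, imaging, finish_job
def snap(n,f):
    im=imaging.get_image(n); cv2.imwrite('pics/'+f,im); return im
def cal(n):
    c=imaging.get_calibration(n); return np.array(c['intrinsics']),np.array(c['rvec']).ravel(),np.array(c['tvec']).ravel()
def ray(n,uv,z,c=None):
    K,r,t=c or cal(n); R=cv2.Rodrigues(r)[0]; o=-R.T@t
    d=(R.T@np.linalg.inv(K)@np.c_[np.atleast_2d(uv),np.ones(len(np.atleast_2d(uv)))].T).T
    return o+d*((z-o[2])/d[:,2])[:,None]
def proj(n,P,c=None):
    K,r,t=c or cal(n); return cv2.projectPoints(np.atleast_2d(np.array(P,float)),r,t,K,None)[0][:,0]
def st():
    o=readout.get_obs(); print(o['clock'],np.round(o['ee_pos'],4),np.round(o['orientation'],3).tolist(),o['grip_width'],np.round(o['wrist_force'],1)); return o
E
python3 - <<'E'
from h import *
for n in('top','side'):
    snap(n,n+'0.png'); K,r,t=cal(n);R=cv2.Rodrigues(r)[0];print(n,K[0,0],-R.T@t,R[2])
st()
E
```

```text
top 521.4233559506507 [0.4268934  0.12074677 1.58812231] [ 0.07946227  0.00215338 -0.99683555]
side 573.3750437451378 [ 0.99925363 -0.58616408  1.2075627 ] [-0.32048806  0.51955547 -0.79205399]
0.1 [ 0.1807 -0.519   0.2179] [[0.944, 0.329, -0.0], [0.329, -0.944, 0.002], [0.0, -0.002, -1.0]] 0.09302664426636141 [-0.3  0.6 -0.4]
```

View pics/top0.png

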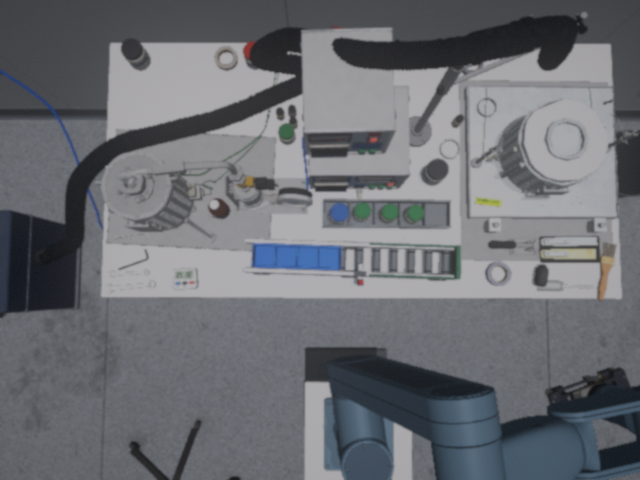

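View pics/side0.png

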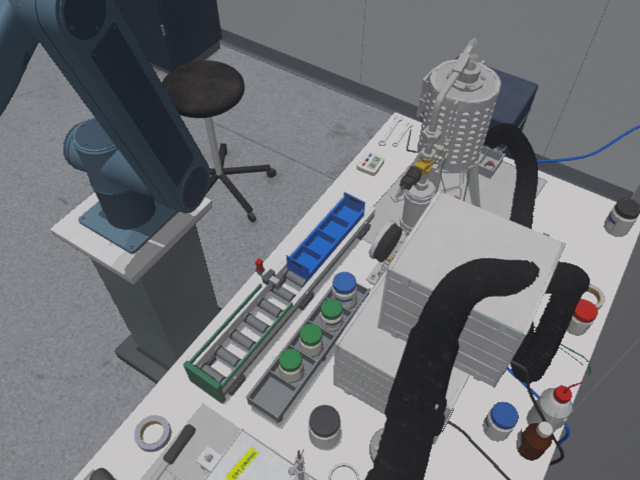

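Top: bin in a row (blue lid ~(339,212), greens at (361,211), (388,212), (414,213)), tote on the left of the track, knob ~(360,282). I'll zoom in for corners.

```bash
python3 - <<'E'
from h import *
im=cv2.imread('pics/top0.png')[180:300,240:472]
cv2.imwrite('pics/topz.png',cv2.resize(im,(796,412),interpolation=cv2.INTER_CUBIC))
im=cv2.imread('pics/side0.png')[180:420,180:420]
cv2.imwrite('pics/sidez.png',cv2.resize(im,(600,600),interpolation=cv2.INTER_CUBIC))
E
```

```text
(no output)
```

View pics/topz.png

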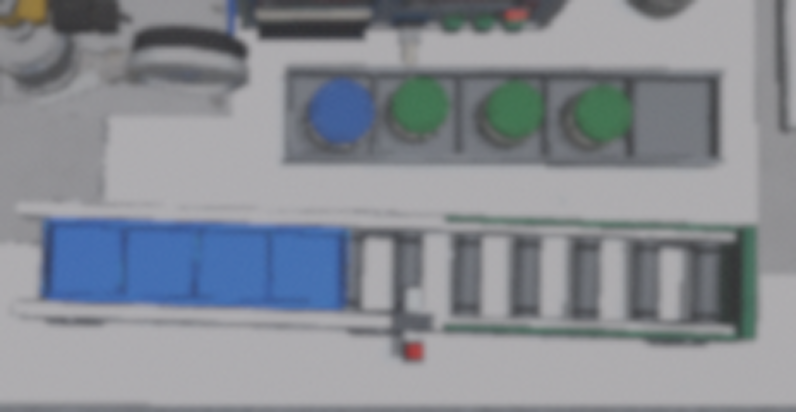

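View pics/sidez.png

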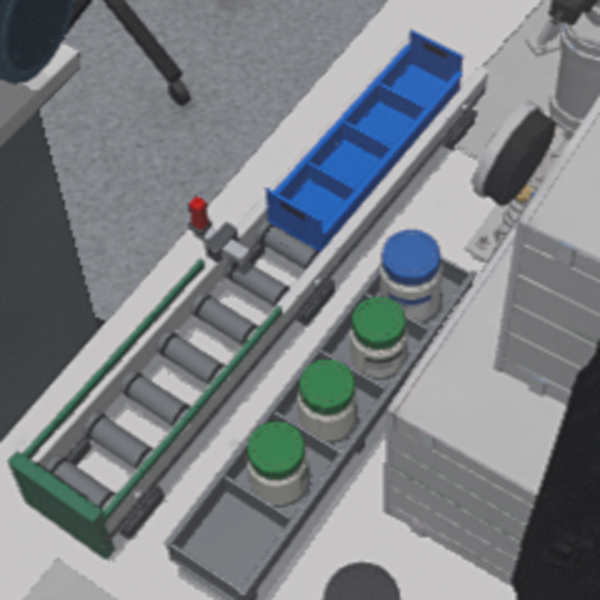

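Zoom shows bin top corners at about (287,70),(721,72),(718,162),(285,161) (zoomed); tote ends at U≈45 and 347; knob at (413,351). Side zoom shows the instrument box corner at (390,415) top / (388,492) bottom.

```bash
python3 - <<'E'
from h import *
from scipy.optimize import least_squares
z=lambda a:np.array(a)/3.431+[240,180]
s=lambda a:np.array(a)/2.5+180
ct,cs=cal('top'),cal('side')
B=np.array([[.039,.1885,.064],[.039,-.1885,.064],[-.039,-.1885,.064],[-.039,.1885,.064]])
Bt=z([(287,70),(721,72),(718,162),(285,161)]); Bs_i=[1,2]; Bs=s([(240,598),(170,547)])
def T(p,P): c,q=np.cos(p[2]),np.sin(p[2]); return np.c_[p[0]+c*P[:,0]-q*P[:,1],p[1]+q*P[:,0]+c*P[:,1],P[:,2]]
def fit(P,ti,tu,si,su,g):
    f=lambda p:np.r_[(proj('',T(p,P[ti]),ct)-tu).ravel(),(proj('',T(p,P[si]),cs)-su).ravel()]
    r=least_squares(f,g,loss='soft_l1'); print(np.round(r.x,4),np.round(r.fun,1)); return r.x
b=fit(B,[0,1,2,3],Bt,[1,2],Bs,[.6,0,0])
# track pts: rail ends, end-stop outer top corners, knob top
Tr=np.array([[.049,.315,.06],[-.049,.315,.06],[-.068,-.012,.117],[.049,-.1,.072],[-.049,-.1,.072],[.049,-.285,.085],[-.049,-.285,.085]])
k=fit(Tr,[0,1,2],z([(18,204),(10,313),(414,350)]),[2],s([(198,202)]),[.45,0,0])
Q=proj('',T(k,np.array([[.055,-.285,.085],[-.055,-.285,.085]])),ct); print('endstop zoom pred',(Q-[240,180])*3.431)
# lids
for n,U in zip('bggg',[(341,110),(420,105),(515,109),(604,113)]):
    w=ray('',z([U]),.117 if n=='b' else .101,ct)[0]; 
    c,q=np.cos(b[2]),np.sin(b[2]); d=w[:2]-b[:2]; print(n,w,'in bin',[c*d[0]+q*d[1],-q*d[0]+c*d[1]])
# side lid
for n,U in zip('bggg',[(411,255),(379,321),(327,386),(276,447)]):
    print(n,ray('',s([U]),.117 if n=='b' else .101,cs)[0])
# tote end wall tops z=.1
for U in [(45,220),(43,299),(347,231),(345,308)]: print('tote',ray('',z([U]),.1,ct)[0])
# box
def tri(ut,us):
    f=lambda X:np.r_[(proj('',X,ct)[0]-ut),(proj('',X,cs)[0]-us)]
    r=least_squares(f,[.6,0,.2]);return r.x,r.cost
f=lambda X:np.r_[proj('',[X[0],X[1],0],cs)[0]-s([388,492]),proj('',X,cs)[0]-s([390,415])]
print('box',least_squares(f,[.6,0,.2]).x)
print('up L?',tri([305,130],s([520,213])), tri([393,130],[564,240]))
print([ray('',[[310,188],[408,188]],h,ct).tolist() for h in(0,.1,.2)])
E
```

```text
[ 0.6475 -0.0822  0.0063] [-0.3  0.   1.  -1.   2.5 -0.9  0.4 -0.3  0.8 -2.2 -1.9 -1.4]
[ 0.514   0.0145 -0.0226] [ 2.7 -0.3  3.8  1.2 -0.9 -0.4  0.6 -2.5]
endstop zoom pred [[734.50056324 211.40418412]
 [733.80209993 342.07686481]]
b [0.64296705 0.06140325 0.117     ] in bin [np.float64(-0.0035966315295929948), np.float64(0.14367727185691476)]
g [ 0.64976034 -0.00546747  0.101     ] in bin [np.float64(0.002772659709678127), np.float64(0.07676483446437352)]
g [ 0.64663739 -0.08506608  0.101     ] in bin [np.float64(-0.0008547586805300745), np.float64(-0.002812388574058623)]
g [ 0.64349981 -0.15959457  0.101     ] in bin [np.float64(-0.004464680959925561), np.float64(-0.0773194899007779)]
b [0.64769245 0.05506156 0.117     ]
g [ 0.65561081 -0.01167704  0.101     ]
g [ 0.65273524 -0.09156859  0.101     ]
g [ 0.64863929 -0.16309031  0.101     ]
tote [0.55203142 0.30783182 0.1       ]
tote [0.48606378 0.30861787 0.1       ]
tote [0.54367239 0.05569528 0.1       ]
tote [0.4794493  0.05736449 0.1       ]
box [ 0.72621048 -0.10656762  0.14805845]
up L? (array([0.7769751 , 0.11194742, 0.22739058]), np.float64(784.0495319167189)) (array([0.94465605, 0.04799228, 0.45814412]), np.float64(5483.372481804404))
[[[0.7346690957165579, 0.1472949158413308, 0.0], [0.735626325871107, -0.15474990912790415, 0.0]], [[0.7152892475198498, 0.14562324674975796, 0.10000000000000009], [0.7161862033396711, -0.1374025880670311, 0.10000000000000009]], [[0.6959093993231418, 0.14395157765818511, 0.19999999999999996], [0.6967460808082353, -0.12005526700615815, 0.19999999999999996]]]
```

```bash
cat >> h.py <<'E'
def go(x,y,z,ang=None):
    """print tool-axis shift (mm) and turn (deg) to reach world pose with tool y axis at ang"""
    o=readout.get_obs(); R=np.array(o['orientation']); d=(R.T@(np.array([x,y,z])-o['ee_pos']))*1000
    a=np.degrees(np.arctan2(R[1,1],R[0,1])); t=0 if ang is None else -((ang-a+180)%360-180)
    print('shift',np.round(d,1),'turn',round(t,1),'now ang',round(a,1),'pos',np.round(o['ee_pos'],4))
E
python3 - <<'E'
from h import *
go(.5,-.1,.36,60)
E
```

```text
shift [ 439.3 -291.  -141.5] turn -130.8 now ang -70.8 pos [ 0.1807 -0.519   0.2179]
```

servo_tool(
  rows=[
    [0,0,-140,0,0],
    [0,0,-140,0,0],
    [0,0,-140,0,0],
    [0,0,-140,0,0],
    [40,-26,-140,-7,0],
    [75,-50,-140,-14,0],
    [110,-73,-140,-21,0],
    [145,-96,-140,-28,0],
    [180,-119,-140,-35,0],
    [215,-142,-140,-42,0],
    [250,-165,-140,-49,0],
    [285,-188,-140,-56,0],
  ],
)

```text
clock: 1.1
ee_pos: [0.3838, -0.2527, 0.3585]
orientation: [[0.25, 0.968, -0.0], [0.968, -0.25, 0.0], [0.0, -0.0, -1.0]]
wrist_force: [1.6, 0.2, -0.3]
grip_width: 0.093
gripper_force: 0.0
```

```bash
python3 - <<'E'
from h import *
go(.5,-.1,.36,60)
E
```

```text
shift [176.9  74.3  -1.5] turn -74.5 now ang -14.5 pos [ 0.3838 -0.2527  0.3585]
```

servo_tool(
  rows=[
    [30,12,0,-7,0],
    [60,24,0,-14,0],
    [90,37,0,-21,0],
    [120,49,0,-28,0],
    [150,61,0,-35,0],
    [172,70,0,-42,0],
    [172,70,0,-49,0],
    [172,70,0,-56,0],
    [172,70,0,-63,0],
    [172,70,0,-70,0],
    [172,70,0,-74.5,0],
    [172,70,0,-74.5,0],
  ],
)

```text
clock: 2.1
ee_pos: [0.4947, -0.1061, 0.3582]
orientation: [[-0.865, 0.502, -0.001], [0.502, 0.865, 0.0], [0.001, -0.0, -1.0]]
wrist_force: [-0.5, -0.2, 0.1]
grip_width: 0.0926
gripper_force: 0.0
```

```bash
python3 - <<'E'
from h import *
c=cal('wrist'); snap('wrist','w1.png'); st()
R=cv2.Rodrigues(c[1])[0]; print(c[0][0,0],-R.T@c[2],R[2])
E
```

```text
2.15 [ 0.4947 -0.1062  0.3583] [[-0.862, 0.506, -0.001], [0.506, 0.862, 0.0], [0.001, -0.0, -1.0]] 0.09277257952288756 [ 1.4  0.  -0.7]
366.7856319424429 [ 0.43824515 -0.07344206  0.52415113] [ 0.20838092 -0.12010653 -0.97064505]
```

View pics/w1.png

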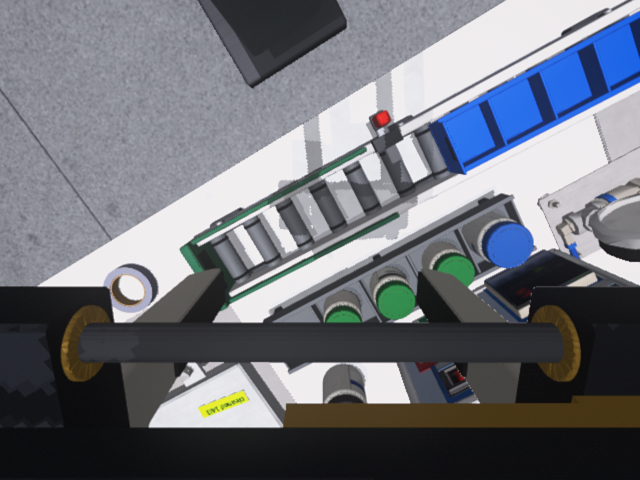

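Wrist view shows g1 lid (455,268), g2 (395,299), g3 partly hidden (342,315), blue (508,244), red knob (382,118), tote at right.

```bash
cat >> h.py <<'E'
def lids(n,im,c,lo=(50,90,40),hi=(85,255,255),z=.101,amin=40,amax=6000):
    m=cv2.inRange(cv2.cvtColor(im,cv2.COLOR_BGR2HSV),lo,hi); k,_,s,ce=cv2.connectedComponentsWithStats(m)
    for i in range(1,k):
        w=ray(n,ce[i],z,c)[0]
        if amin<s[i,4]<amax and .4<w[0]<.8 and -.4<w[1]<.4: print(n,np.round(ce[i],1),s[i].tolist(),np.round(w,4))
E
python3 - <<'E'
from h import *
cw=cal('wrist')
for n,f,c in(('top','top0',cal('top')),('side','side0',cal('side')),('wrist','w1',cw)):
    im=cv2.imread(f'pics/{f}.png'); lids(n,im,c); print('blue');lids(n,im,c,(100,120,50),(125,255,255),.117,100,3000);print('red');lids(n,im,c,(0,150,80),(5,255,255),.117,8,600)
E
```

```text
top [362.1 210.2] [355, 203, 15, 15, 162] [ 0.6508 -0.0046  0.101 ]
top [389.8 211.4] [383, 205, 15, 14, 159] [ 0.6477 -0.0842  0.101 ]
top [415.4 212.6] [409, 206, 14, 14, 156] [ 0.6444 -0.1578  0.101 ]
blue
top [339.1 212. ] [331, 204, 17, 17, 228] [0.6432 0.0621 0.117 ]
top [296.5 256.4] [253, 244, 88, 26, 2015] [0.5161 0.1825 0.117 ]
red
side [211.5 352.6] [184, 285, 77, 104, 438] [ 0.5    -0.2419  0.101 ]
side [331.  308.3] [321, 299, 21, 20, 336] [ 0.6544 -0.0122  0.101 ]
side [256.3 344.6] [221, 303, 71, 83, 198] [ 0.5683 -0.1754  0.101 ]
side [310.4 333.8] [300, 324, 22, 21, 361] [ 0.6513 -0.0909  0.101 ]
side [290.  359.2] [279, 349, 23, 22, 392] [ 0.6484 -0.1642  0.101 ]
blue
side [325.5 236.9] [287, 193, 78, 87, 2644] [0.5406 0.1421 0.117 ]
side [344.1 282.3] [333, 272, 23, 22, 382] [0.6476 0.0539 0.117 ]
red
side [258.7 263.5] [256, 259, 6, 12, 32] [ 0.4525 -0.0095  0.117 ]
wrist [338.9 162.5] [307, 148, 59, 33, 216] [ 0.466  -0.0646  0.101 ]
wrist [234.3 219.3] [191, 193, 91, 52, 358] [ 0.4607 -0.203   0.101 ]
wrist [311.9 258.4] [229, 214, 169, 89, 666] [ 0.5482 -0.149   0.101 ]
wrist [191.2 258.6] [180, 245, 24, 28, 270] [ 0.4747 -0.2748  0.101 ]
wrist [456.5 267.3] [434, 253, 41, 34, 813] [ 0.6469 -0.0032  0.101 ]
wrist [395.2 300. ] [376, 281, 40, 39, 1174] [ 0.6471 -0.0873  0.101 ]
wrist [343.  315.5] [326, 306, 36, 17, 457] [ 0.6325 -0.1537  0.101 ]
blue
wrist [507.6 244.5] [483, 222, 51, 47, 1841] [0.6437 0.0567 0.117 ]
wrist [505.6 307.3] [485, 289, 43, 33, 171] [0.7148 0.0234 0.117 ]
wrist [449.7 389.4] [432, 366, 41, 37, 306] [ 0.7835 -0.0837  0.117 ]
red
wrist [382.5 117.9] [376, 111, 14, 15, 134] [ 0.448 -0.002  0.117]
wrist [460.2 376.5] [457, 372, 7, 8, 19] [ 0.7734 -0.0642  0.117 ]
```

servo_tool(
  rows=[
    [-20,0,0,0,0],
    [-40,0,0,0,0],
    [-50,0,0,0,0],
    [-50,0,0,0,0],
    [-50,0,0,0,0],
    [-50,0,0,0,0],
  ],
)

```text
clock: 2.65
ee_pos: [0.5374, -0.1311, 0.3585]
orientation: [[-0.863, 0.505, -0.001], [0.505, 0.863, 0.0], [0.001, -0.0, -1.0]]
wrist_force: [0.5, 0.4, -0.1]
grip_width: 0.0929
gripper_force: 0.0
```

```bash
python3 - <<'E'
from h import *
c=cal('wrist');im=snap('wrist','w2.png'); lids('wrist',im,c,amin=500,amax=2500);lids('wrist',im,c,(100,120,50),(125,255,255),.117,500,3000);lids('wrist',im,c,(0,150,80),(5,255,255),.117,30,600)
# tote blobs & bin corners
st()
b=(.6475,-.0822,.0063)
for x,y in((.039,.1885),(-.039,.1885),(-.039,-.1885)): print(proj('wrist',[b[0]+x-b[2]*y,b[1]+y+b[2]*x,.064],c))
E
```

```text
wrist [277.4 154.9] [188, 104, 179, 103, 753] [ 0.4663 -0.1452  0.101 ]
wrist [311.5 221.4] [227, 174, 173, 94, 653] [ 0.5515 -0.1511  0.101 ]
wrist [199.7 238.5] [177, 207, 49, 65, 680] [ 0.5022 -0.2766  0.101 ]
wrist [457.5 232.8] [437, 214, 43, 39, 1327] [ 0.651  -0.0085  0.101 ]
wrist [397.7 262.4] [378, 243, 41, 40, 1229] [ 0.6479 -0.0868  0.101 ]
wrist [344.2 289.1] [325, 270, 39, 39, 1173] [ 0.6452 -0.1598  0.101 ]
wrist [512.9 201.4] [487, 178, 52, 48, 1957] [0.6431 0.0571 0.117 ]
wrist [383.8  67.8] [377, 60, 15, 17, 148] [ 0.4478 -0.0028  0.117 ]
wrist [578.  274.6] [564, 267, 31, 17, 223] [0.7621 0.0888 0.117 ]
wrist [422.2 316.4] [417, 311, 11, 11, 68] [ 0.7176 -0.0933  0.117 ]
2.7 [ 0.5374 -0.1311  0.3588] [[-0.863, 0.505, -0.0], [0.505, 0.863, 0.0], [0.0, 0.0, -1.0]] 0.09309066322370901 [0.4 0.3 0.4]
[[540.92016059 204.08760915]]
[[516.30525342 149.71861505]]
[[257.65412474 296.34348787]]
```

View pics/w2.png

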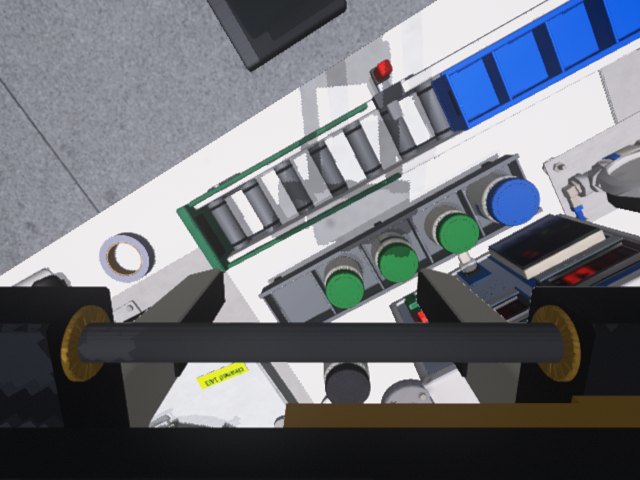

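g3 and others agree with the fixed cameras to ~2 mm: g3 (.6455,-.160), g2 (.648,-.087), g1 (.651,-.0085). Grasping g3 first.

```bash
python3 - <<'E'
from h import *
go(.6455,-.160,.2,60)
E
```

```text
shift [-108.    29.6  158.7] turn -0.3 now ang 59.7 pos [ 0.5374 -0.1311  0.3588]
```

servo_tool(
  rows=[
    [-27,8,0,0,0.33],
    [-54,15,10,0,0.33],
    [-81,22,40,0,0.33],
    [-108,29.6,80,0,0.33],
    [-108,29.6,120,0,0.33],
    [-108,29.6,150,0,0.33],
    [-108,29.6,158,0,0.33],
    [-108,29.6,158,0,0.33],
    [-108,29.6,158,0,0.33],
    [-108,29.6,158,0,0.33],
  ],
)

```text
clock: 3.53
ee_pos: [0.6475, -0.161, 0.2044]
orientation: [[-0.863, 0.505, 0.005], [0.505, 0.863, -0.002], [-0.006, 0.001, -1.0]]
wrist_force: [0.7, 0.4, 1.3]
grip_width: 0.0625
gripper_force: 0.0
```

```bash
python3 - <<'E'
from h import *
st();go(.6455,-.160,.078,60)
E
```

```text
3.5333 [ 0.6475 -0.161   0.2044] [[-0.863, 0.505, 0.005], [0.505, 0.863, -0.002], [-0.006, 0.001, -1.0]] 0.06251595679642571 [0.7 0.4 1.3]
shift [  2.9  -0.3 126.4] turn -0.3 now ang 59.7 pos [ 0.6475 -0.161   0.2044]
```

servo_tool(
  rows=[
    [2,0,30,0,0.34],
    [2,0,60,0,0.34],
    [2,0,80,0,0.34],
    [2,0,95,0,0.34],
    [2,0,105,0,0.34],
    [2,0,114,0,0.34],
    [2,0,122,0,0.34],
    [2,0,123,0,0.34],
    [2,0,123,0,0.34],
    [2,0,123,0,0.34],
  ],
)

```text
clock: 4.37
ee_pos: [0.6451, -0.1598, 0.0787]
orientation: [[-0.863, 0.505, 0.002], [0.505, 0.863, -0.001], [-0.002, 0.0, -1.0]]
wrist_force: [0.7, 0.4, 0.2]
grip_width: 0.0613
gripper_force: 0.0
```

servo_tool(
  rows=[
    [0,0,0,0,0.5],
    [0,0,0,0,0.5],
    [0,0,0,0,0.6],
    [0,0,0,0,0.6],
    [0,0,0,0,0.6],
    [0,0,0,0,0.6],
    [0,0,0,0,0.6],
    [0,0,0,0,0.6],
  ],
)

```text
clock: 5.03
ee_pos: [0.6449, -0.1595, 0.0782]
orientation: [[-0.863, 0.505, 0.001], [0.505, 0.863, -0.0], [-0.001, 0.0, -1.0]]
wrist_force: [0.5, 1.5, 4.1]
grip_width: 0.0466
gripper_force: 27.3
```

servo_tool(
  rows=[
    [0,0,-10,0,0.6],
    [0,0,-30,0,0.6],
    [0,0,-60,0,0.6],
    [0,0,-95,0,0.6],
    [0,0,-130,0,0.6],
    [0,0,-165,0,0.6],
    [0,0,-200,0,0.6],
    [0,0,-222,0,0.6],
    [0,0,-222,0,0.6],
    [0,0,-222,0,0.6],
  ],
)

```text
clock: 5.87
ee_pos: [0.6446, -0.1597, 0.3009]
orientation: [[-0.863, 0.505, 0.002], [0.505, 0.863, -0.001], [-0.002, 0.0, -1.0]]
wrist_force: [0.3, 0.2, -2.6]
grip_width: 0.0466
gripper_force: 27.5
```

```bash
python3 - <<'E'
from h import *
st();go(.51,.03,.3,-1.5)
E
```

```text
5.8667 [ 0.6446 -0.1597  0.3009] [[-0.863, 0.505, 0.002], [0.505, 0.863, -0.001], [-0.002, 0.0, -1.0]] 0.04664022805366745 [ 0.3  0.2 -2.6]
shift [212.   95.8   0.4] turn 61.2 now ang 59.7 pos [ 0.6446 -0.1597  0.3009]
```

servo_tool(
  rows=[
    [24,11,0,6,0.6],
    [48,22,0,12,0.6],
    [72,33,0,18,0.6],
    [96,44,0,24,0.6],
    [120,55,0,30,0.6],
    [144,66,0,36,0.6],
    [168,77,0,42,0.6],
    [190,87,0,49,0.6],
    [205,93,0,56,0.6],
    [212,96,0,61.2,0.6],
    [212,96,0,61.2,0.6],
    [212,96,0,61.2,0.6],
  ],
)

```text
clock: 6.87
ee_pos: [0.509, 0.0306, 0.2979]
orientation: [[0.023, 1.0, -0.003], [1.0, -0.023, 0.0], [0.0, -0.003, -1.0]]
wrist_force: [-0.0, 0.2, -1.4]
grip_width: 0.0468
gripper_force: 27.5
```

```bash
python3 - <<'E'
from h import *
st();c=cal('wrist');im=snap('wrist','w3.png');lids('wrist',im,c,(0,150,80),(5,255,255),.117,30,900)
m=cv2.inRange(cv2.cvtColor(im,cv2.COLOR_BGR2HSV),(100,120,40),(125,255,255))
k,l,s,ce=cv2.connectedComponentsWithStats(m);print(s[s[:,4]>800].tolist())
np.save('c3.npy',np.array([*c[1],*c[2]]))
E
```

```text
6.8667 [0.509  0.0306 0.2979] [[0.023, 1.0, -0.003], [1.0, -0.023, 0.0], [0.0, -0.003, -1.0]] 0.04681239431884143 [-0.   0.2 -1.4]
wrist [591.7 175.8] [583, 159, 20, 35, 439] [0.764  0.0627 0.117 ]
wrist [259.2 247. ] [253, 240, 14, 14, 167] [4.488e-01 4.000e-04 1.170e-01]
wrist [576.4 288.6] [570, 278, 14, 22, 120] [ 0.766 -0.05   0.117]
[[0, 0, 640, 480, 287279], [293, 0, 76, 190, 13557], [537, 79, 103, 150, 1971], [433, 153, 60, 57, 2716], [557, 225, 57, 91, 912]]
```

View pics/w3.png

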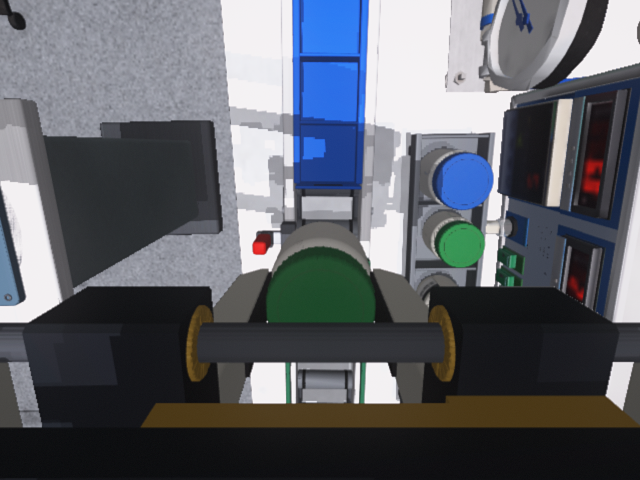

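The held jar fills the centre; tote dividers at v≈54 and 122, end wall at v≈187, sides u≈294–365; knob (259,247).

```bash
python3 - <<'E'
from h import *
a=np.load('c3.npy');c=(cal('wrist')[0],a[:3],a[3:])
im=cv2.imread('pics/w3.png');hsv=cv2.cvtColor(im,cv2.COLOR_BGR2HSV);m=cv2.inRange(hsv,(100,120,40),(125,255,255))
for v in (20,40,75,100,140,165,180): 
    u=np.where(m[v,280:380])[0]+280; print(v,u.min(),u.max(), ray('',[[u.min()-.5,v],[u.max()+.5,v]],.077,c)[:,:2].round(4).tolist())
col=im[:,318:345].astype(int).mean(1); print([(v,int(col[v,0])) for v in list(range(46,62))+list(range(114,130))+list(range(178,194))])
for v in (54,122): print(ray('',[[330,v]],.077,c))
print(ray('',[[330,187]],.1,c))
E
```

```text
20 293 367 [[0.4871, 0.2119], [0.5582, 0.2103]]
40 293 366 [[0.4864, 0.1947], [0.5574, 0.193]]
75 293 365 [[0.4851, 0.1635], [0.5567, 0.1619]]
100 293 364 [[0.4842, 0.1404], [0.5558, 0.1387]]
140 294 363 [[0.4836, 0.1019], [0.5551, 0.1002]]
165 294 362 [[0.4826, 0.0768], [0.5542, 0.0752]]
180 294 361 [[0.482, 0.0613], [0.5532, 0.0598]]
[(46, 244), (47, 244), (48, 244), (49, 244), (50, 244), (51, 244), (52, 240), (53, 234), (54, 242), (55, 236), (56, 156), (57, 98), (58, 97), (59, 97), (60, 95), (61, 107), (114, 231), (115, 231), (116, 231), (117, 231), (118, 219), (119, 210), (120, 175), (121, 148), (122, 142), (123, 126), (124, 98), (125, 113), (126, 136), (127, 142), (128, 142), (129, 141), (178, 139), (179, 140), (180, 138), (181, 114), (182, 96), (183, 93), (184, 64), (185, 64), (186, 120), (187, 140), (188, 126), (189, 91), (190, 75), (191, 73), (192, 71), (193, 68)]
[[0.52219129 0.18153225 0.077     ]]
[[0.5211736  0.11858542 0.077     ]]
[[0.51962327 0.05575005 0.1       ]]
```

```bash
python3 - <<'E'
from h import *
go(.518,.087,.145,-1.8)
print(ray('top',[[360.5,282.2]],.117)); lids('top',cv2.imread('pics/top0.png'),cal('top'),(100,120,50),(125,255,255),.077,1000,3000)
E
```

```text
shift [ 57.1   7.6 153.2] turn 0.5 now ang -1.3 pos [0.5095 0.0301 0.2982]
[[0.44407054 0.00195411 0.117     ]]
top [296.5 256.4] [253, 244, 88, 26, 2015] [0.5185 0.1842 0.077 ]
```

servo_tool(
  rows=[
    [20,3,30,0.5,0.6],
    [40,6,65,0.5,0.6],
    [57,7.6,100,0.5,0.6],
    [57,7.6,125,0.5,0.6],
    [57,7.6,145,0.5,0.6],
    [57,7.6,153,0.5,0.6],
    [57,7.6,153,0.5,0.6],
    [57,7.6,153,0.5,0.6],
    [57,7.6,153,0.5,0.6],
    [57,7.6,153,0.5,0.6],
  ],
)

```text
clock: 7.75
ee_pos: [0.5203, 0.0867, 0.1482]
orientation: [[0.035, 0.999, 0.003], [0.999, -0.035, -0.0], [-0.0, 0.003, -1.0]]
wrist_force: [-1.1, -0.1, -1.4]
grip_width: 0.0466
gripper_force: 27.5
```

```bash
python3 - <<'E'
from h import *
st();c=cal('wrist');im=snap('wrist','w4.png');s=snap('side','s4.png')
a=cv2.resize(im[120:440,180:460],(420,480));b=cv2.resize(s[150:310,240:360],(360,480),interpolation=cv2.INTER_CUBIC)
cv2.imwrite('pics/c4.png',np.hstack([a,b]))
hsv=cv2.cvtColor(im,cv2.COLOR_BGR2HSV);m=cv2.inRange(hsv,(100,120,40),(125,255,255))
for v in (10,40,75,100,130):
    u=np.where(m[v,250:400])[0]+250; print(v,u.min(),u.max(), ray('',[[u.min()-.5,v],[u.max()+.5,v]],.077,c)[:,:2].round(4).tolist())
E
```

```text
7.75 [0.5203 0.0867 0.1482] [[0.035, 0.999, 0.003], [0.999, -0.035, -0.0], [-0.0, 0.003, -1.0]] 0.04661970700753128 [-1.1 -0.1 -1.4]
10 253 375 [[0.4874, 0.2295], [0.5584, 0.227]]
40 254 374 [[0.4867, 0.2137], [0.5579, 0.2113]]
75 255 373 [[0.4858, 0.1946], [0.5573, 0.1921]]
100 256 372 [[0.4853, 0.1804], [0.5567, 0.178]]
130 258 372 [[0.4852, 0.1629], [0.5566, 0.1604]]
```

View pics/c4.png

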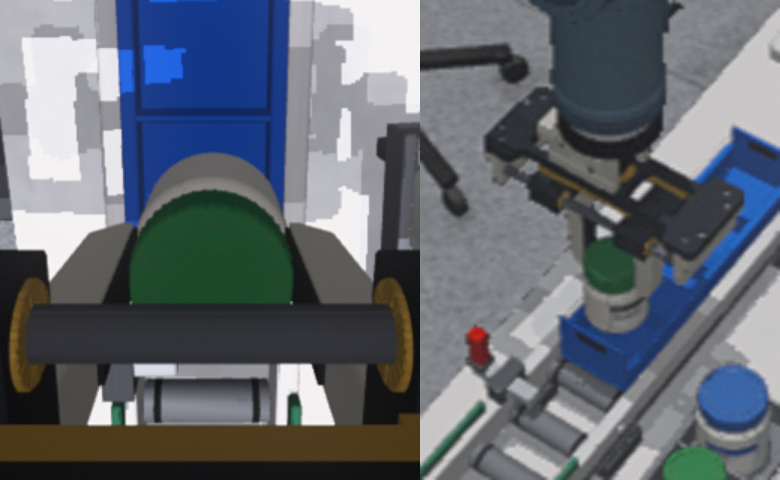

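Jar hovers over slot 1, about 2 mm to +x of the tote centreline. Correct and lower.

```bash
python3 - <<'E'
from h import *
go(.5187,.087,.095,-1.8)
E
```

```text
shift [ 0.  -1.3 53. ] turn -0.2 now ang -2.0 pos [0.5199 0.0869 0.148 ]
```

servo_tool(
  rows=[
    [0,0,0,0,0.6],
    [0,0,0,0,0.6],
    [0,0,0,0,0.6],
  ],
)

```text
clock: 8.1
ee_pos: [0.5192, 0.0872, 0.147]
orientation: [[0.035, 0.999, 0.001], [0.999, -0.035, -0.0], [-0.0, 0.001, -1.0]]
wrist_force: [-0.0, -0.8, -1.2]
grip_width: 0.0464
gripper_force: 27.5
```

```bash
python3 - <<'E'
from h import *
go(.5187,.087,.095,-1.8)
E
```

```text
shift [-0.2 -0.5 52. ] turn -0.2 now ang -2.0 pos [0.5192 0.0872 0.147 ]
```

servo_tool(
  rows=[
    [0,0.5,10,0,0.6],
    [0,0.5,20,0,0.6],
    [0,0.5,28,0,0.6],
    [0,0.5,36,0,0.6],
    [0,0.5,42,0,0.6],
    [0,0.5,47,0,0.6],
    [0,0.5,50,0,0.6],
    [0,0.5,50,0,0.6],
    [0,0.5,50,0,0.6],
    [0,0.5,50,0,0.6],
  ],
)

```text
clock: 8.93
ee_pos: [0.5199, 0.0872, 0.097]
orientation: [[0.035, 0.999, 0.001], [0.999, -0.035, -0.0], [-0.0, 0.001, -1.0]]
wrist_force: [0.3, 0.3, -2.3]
grip_width: 0.0466
gripper_force: 27.5
```

servo_tool(
  rows=[
    [0,-1,2,0,0.6],
    [0,-1,3,0,0.6],
    [0,-1,3,0,0.6],
    [0,-1,3,0,0.45],
    [0,-1,3,0,0.4],
    [0,-1,3,0,0.35],
    [0,-1,3,0,0.3],
    [0,-1,3,0,0.25],
    [0,-1,3,0,0.2],
    [0,-1,3,0,0.2],
    [0,-1,-10,0,0.2],
    [0,-1,-30,0,0.2],
  ],
)

```text
clock: 9.93
ee_pos: [0.5168, 0.0872, 0.1251]
orientation: [[0.035, 0.999, -0.005], [0.999, -0.035, 0.0], [0.0, -0.005, -1.0]]
wrist_force: [0.1, -0.6, 0.5]
grip_width: 0.0743
gripper_force: 0.0
```

servo_tool(
  rows=[
    [0,0,-30,0,0.2],
    [0,0,-65,0,0.2],
    [0,0,-100,0,0.2],
    [0,0,-135,0,0.2],
    [0,0,-160,0,0.2],
    [0,0,-160,0,0.2],
    [0,0,-160,0,0.2],
  ],
)

```text
clock: 10.52
ee_pos: [0.5193, 0.0872, 0.2883]
orientation: [[0.035, 0.999, 0.004], [0.999, -0.035, -0.0], [-0.0, 0.004, -1.0]]
wrist_force: [0.6, 0.5, -0.6]
grip_width: 0.0745
gripper_force: 0.0
```

```bash
python3 - <<'E'
from h import *
st();go(.648,-.087,.29,60)
s=snap('side','s5.png');lids('side',s,cal('side'),z=.116,amin=150,amax=600); lids('side',s,cal('side'),z=.101,amin=150,amax=600)
cv2.imwrite('pics/c5.png',cv2.resize(s[180:360,220:400],(540,540),interpolation=cv2.INTER_CUBIC))
E
```

```text
10.5167 [0.5193 0.0872 0.2883] [[0.035, 0.999, 0.004], [0.999, -0.035, -0.0], [-0.0, 0.004, -1.0]] 0.07447902928715636 [ 0.6  0.5 -0.6]
shift [-169.6  134.7   -1.2] turn -62.0 now ang -2.0 pos [0.5193 0.0872 0.2883]
side [304.3 251.4] [295, 243, 20, 18, 276] [0.5217 0.0783 0.116 ]
side [331.1 308.3] [321, 299, 21, 20, 333] [ 0.6591 -0.0198  0.116 ]
side [310.4 333.8] [300, 324, 22, 21, 361] [ 0.656  -0.0976  0.116 ]
side [304.3 251.4] [295, 243, 20, 18, 276] [0.5152 0.0874 0.101 ]
side [331.1 308.3] [321, 299, 21, 20, 333] [ 0.6544 -0.012   0.101 ]
side [310.4 333.8] [300, 324, 22, 21, 361] [ 0.6513 -0.0909  0.101 ]
```

View pics/c5.png

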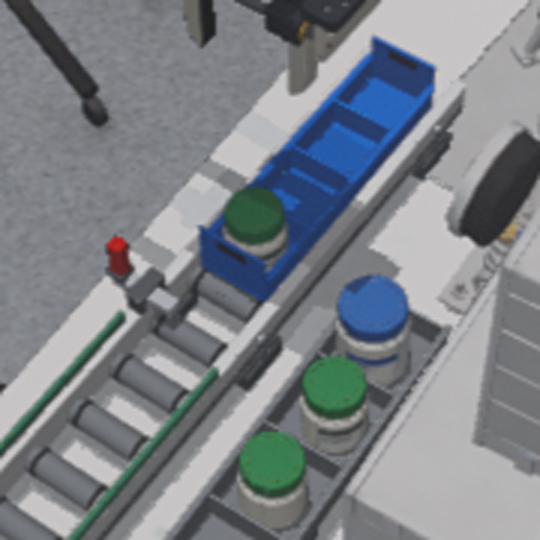

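Jar 1 sits in slot 1, upright; other jars unmoved. Next g2.

servo_tool(
  rows=[
    [-20,16,0,-7,0.33],
    [-40,32,0,-14,0.33],
    [-60,48,0,-21,0.33],
    [-80,64,0,-28,0.33],
    [-100,80,0,-35,0.33],
    [-120,95,0,-42,0.33],
    [-140,111,0,-49,0.33],
    [-155,123,0,-56,0.33],
    [-169.6,134.7,0,-62,0.33],
    [-169.6,134.7,30,-62,0.33],
    [-169.6,134.7,60,-62,0.33],
    [-169.6,134.7,90,-62,0.33],
  ],
)

```text
clock: 11.57
ee_pos: [0.6463, -0.0874, 0.1932]
orientation: [[-0.865, 0.501, -0.003], [0.501, 0.865, 0.001], [0.003, -0.001, -1.0]]
wrist_force: [0.3, 0.0, 0.3]
grip_width: 0.0623
gripper_force: 0.0
```

servo_tool(
  rows=[
    [0,0,0,0,0.33],
    [0,0,0,0,0.33],
    [0,0,0,0,0.33],
    [0,0,0,0,0.33],
  ],
)

```text
clock: 11.9
ee_pos: [0.6483, -0.0872, 0.1987]
orientation: [[-0.866, 0.5, 0.003], [0.5, 0.866, -0.001], [-0.003, 0.001, -1.0]]
wrist_force: [0.7, -0.0, -0.6]
grip_width: 0.0626
gripper_force: 0.0
```

```bash
python3 - <<'E'
from h import *
st();go(.648,-.087,.078,60);s=imaging.get_image('side');lids('side',s,cal('side'),z=.101,amin=150,amax=600)
E
```

```text
11.9 [ 0.6483 -0.0872  0.1987] [[-0.866, 0.5, 0.003], [0.5, 0.866, -0.001], [-0.003, 0.001, -1.0]] 0.06255062476832786 [ 0.7 -0.  -0.6]
shift [  0.7  -0.  120.7] turn -0.0 now ang 60.0 pos [ 0.6483 -0.0872  0.1987]
side [331.7 309.4] [321, 299, 21, 20, 284] [ 0.6572 -0.0137  0.101 ]
side [310.4 334. ] [300, 324, 22, 21, 349] [ 0.6516 -0.0912  0.101 ]
```

servo_tool(
  rows=[
    [0.5,0,30,0,0.34],
    [0.5,0,60,0,0.34],
    [0.5,0,80,0,0.34],
    [0.5,0,95,0,0.34],
    [0.5,0,105,0,0.34],
    [0.5,0,112,0,0.34],
    [0.5,0,118,0,0.34],
    [0.5,0,120,0,0.34],
    [0.5,0,120,0,0.34],
    [0.5,0,120,0,0.34],
  ],
)

```text
clock: 12.78
ee_pos: [0.6473, -0.087, 0.0776]
orientation: [[-0.866, 0.5, 0.001], [0.5, 0.866, -0.0], [-0.001, 0.0, -1.0]]
wrist_force: [0.3, -0.0, -0.1]
grip_width: 0.0615
gripper_force: 0.0
```

servo_tool(
  rows=[
    [0,0,0,0,0.5],
    [0,0,0,0,0.5],
    [0,0,0,0,0.6],
    [0,0,0,0,0.6],
    [0,0,0,0,0.6],
    [0,0,0,0,0.6],
    [0,0,0,0,0.6],
    [0,0,0,0,0.6],
  ],
)

```text
clock: 13.45
ee_pos: [0.6474, -0.0867, 0.0774]
orientation: [[-0.866, 0.5, 0.002], [0.5, 0.866, -0.0], [-0.001, 0.001, -1.0]]
wrist_force: [0.5, 1.8, 6.4]
grip_width: 0.0472
gripper_force: 30.1
```

servo_tool(
  rows=[
    [0,0,-10,0,0.6],
    [0,0,-30,0,0.6],
    [0,0,-60,0,0.6],
    [0,0,-95,0,0.6],
    [0,0,-130,0,0.6],
    [0,0,-165,0,0.6],
    [0,0,-200,0,0.6],
    [0,0,-222,0,0.6],
    [0,0,-222,0,0.6],
    [0,0,-222,0,0.6],
  ],
)

```text
clock: 14.28
ee_pos: [0.6467, -0.0872, 0.2997]
orientation: [[-0.866, 0.501, 0.001], [0.501, 0.866, -0.001], [-0.002, -0.0, -1.0]]
wrist_force: [0.3, 0.2, -1.8]
grip_width: 0.0474
gripper_force: 30.0
```

```bash
python3 - <<'E'
from h import *
st();go(.515,.065,.3,-1.8)
E
```

```text
14.2833 [ 0.6467 -0.0872  0.2997] [[-0.866, 0.501, 0.001], [0.501, 0.866, -0.001], [-0.002, -0.0, -1.0]] 0.047352468585444576 [ 0.3  0.2 -1.8]
shift [190.2  65.8  -0.7] turn 61.8 now ang 60.0 pos [ 0.6467 -0.0872  0.2997]
```

servo_tool(
  rows=[
    [22,8,0,6,0.6],
    [44,15,0,12,0.6],
    [66,23,0,18,0.6],
    [88,30,0,24,0.6],
    [110,38,0,30,0.6],
    [132,46,0,36,0.6],
    [152,53,0,42,0.6],
    [170,59,0,49,0.6],
    [182,63,0,56,0.6],
    [190,66,0,61.8,0.6],
    [190,66,0,61.8,0.6],
    [190,66,0,61.8,0.6],
  ],
)

```text
clock: 15.28
ee_pos: [0.5142, 0.0655, 0.2968]
orientation: [[0.028, 1.0, -0.004], [1.0, -0.028, -0.0], [-0.0, -0.004, -1.0]]
wrist_force: [0.2, -0.9, -2.0]
grip_width: 0.0471
gripper_force: 30.0
```

```bash
cat >> h.py <<'E'
def tote(f,ys=(.119,.182,.245)):
    c=cal('wrist');im=snap('wrist',f);m=cv2.inRange(cv2.cvtColor(im,cv2.COLOR_BGR2HSV),(100,120,40),(125,255,255))
    for y in (.15,.17,.2,.215,.23):
        v=int(proj('',[.52,y,.077],c)[0,1])
        if 0<=v<330:
            q=m[v,240:400]; u=np.where(q)[0]+240
            if len(u): w=ray('',[[u.min()-.5,v],[u.max()+.5,v]],.077,c); print('centre',w.mean(0).round(4)[:2],'width',round(w[1,0]-w[0,0],4))
    for y in ys:
        v=int(proj('',[.52,y,.077],c)[0,1])
        if 8<=v<330: print(y,v,[(i,int(im[i,315:345].mean())) for i in range(v-8,v+9)], 'mm/px',ray('',[[330,v],[330,v+1]],.077,c)[:,1].round(4))
    return im,c
E
python3 - <<'E'
from h import *
st();tote('w6.png')
E
```

```text
15.2833 [0.5142 0.0655 0.2968] [[0.028, 1.0, -0.004], [1.0, -0.028, -0.0], [-0.0, -0.004, -1.0]] 0.047141855719163704 [ 0.2 -0.9 -2. ]
centre [0.5206 0.1505] width 0.0715
centre [0.5211 0.1706] width 0.0706
centre [0.5219 0.2001] width 0.0712
centre [0.5227 0.2153] width 0.0714
centre [0.5231 0.2302] width 0.0707
0.119 156 [(148, 89), (149, 89), (150, 89), (151, 89), (152, 89), (153, 89), (154, 89), (155, 74), (156, 69), (157, 84), (158, 81), (159, 71), (160, 73), (161, 76), (162, 75), (163, 76), (164, 79)] mm/px [0.1198 0.1188]
0.182 91 [(83, 127), (84, 127), (85, 127), (86, 127), (87, 127), (88, 127), (89, 127), (90, 127), (91, 117), (92, 123), (93, 118), (94, 79), (95, 54), (96, 54), (97, 76), (98, 118), (99, 128)] mm/px [0.1825 0.1816]
0.245 20 [(12, 136), (13, 136), (14, 136), (15, 136), (16, 136), (17, 137), (18, 137), (19, 136), (20, 128), (21, 132), (22, 139), (23, 103), (24, 63), (25, 54), (26, 55), (27, 56), (28, 56)] mm/px [0.2455 0.2446]
```

View pics/w6.png

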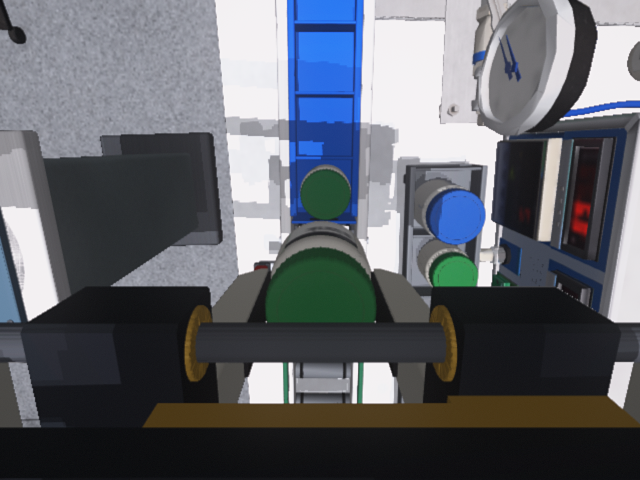

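Tote unmoved; jar 1 in slot 1 at (326,193). Place the second in slot 2.

```bash
python3 - <<'E'
from h import *
st();go(.5203,.150,.150,-1.8)
E
```

```text
15.3333 [0.5147 0.0651 0.2971] [[0.028, 1.0, -0.003], [1.0, -0.028, -0.0], [-0.0, -0.003, -1.0]] 0.04720286266710578 [ 0.3 -0.1 -1.1]
shift [ 85.1   3.6 147.1] turn 0.2 now ang -1.6 pos [0.5147 0.0651 0.2971]
```

servo_tool(
  rows=[
    [28,2,0,0,0.6],
    [56,3,10,0,0.6],
    [85,4,30,0,0.6],
    [85,4,60,0,0.6],
    [85,4,90,0,0.6],
    [85,4,115,0,0.6],
    [85,4,135,0,0.6],
    [85,4,147,0,0.6],
    [85,4,150,0,0.6],
    [85,4,150,0,0.6],
    [85,4,150,0,0.6],
    [85,4,150,0,0.6],
  ],
)

```text
clock: 16.33
ee_pos: [0.523, 0.15, 0.1497]
orientation: [[0.031, 1.0, 0.002], [1.0, -0.031, 0.0], [0.0, 0.002, -1.0]]
wrist_force: [-0.1, 0.6, -1.0]
grip_width: 0.0476
gripper_force: 30.0
```

```bash
python3 - <<'E'
from h import *
st();go(.5205,.150,.095,-1.8)
E
```

```text
16.3333 [0.523  0.15   0.1497] [[0.031, 1.0, 0.002], [1.0, -0.031, 0.0], [0.0, 0.002, -1.0]] 0.0475501693219045 [-0.1  0.6 -1. ]
shift [-0.1 -2.6 54.7] turn -0.0 now ang -1.8 pos [0.523  0.15   0.1497]
```

servo_tool(
  rows=[
    [0,-1,0,0,0.6],
    [0,-1.5,10,0,0.6],
    [0,-1.5,20,0,0.6],
    [0,-1.5,30,0,0.6],
    [0,-1.5,38,0,0.6],
    [0,-1.5,45,0,0.6],
    [0,-1.5,50,0,0.6],
    [0,-1.5,52,0,0.6],
    [0,-1.5,52,0,0.6],
    [0,-1.5,52,0,0.6],
  ],
)

```text
clock: 17.17
ee_pos: [0.5206, 0.1503, 0.0967]
orientation: [[0.032, 0.999, 0.0], [0.999, -0.032, 0.0], [0.0, 0.0, -1.0]]
wrist_force: [-0.0, 0.4, -1.4]
grip_width: 0.0476
gripper_force: 30.0
```

servo_tool(
  rows=[
    [0,0,2,0,0.6],
    [0,0,3,0,0.6],
    [0,0,3,0,0.6],
    [0,0,3,0,0.45],
    [0,0,3,0,0.4],
    [0,0,3,0,0.35],
    [0,0,3,0,0.3],
    [0,0,3,0,0.25],
    [0,0,3,0,0.2],
    [0,0,3,0,0.2],
    [0,0,-10,0,0.2],
    [0,0,-30,0,0.2],
  ],
)

```text
clock: 18.17
ee_pos: [0.5187, 0.1501, 0.1251]
orientation: [[0.032, 0.999, -0.005], [0.999, -0.032, -0.0], [-0.001, -0.005, -1.0]]
wrist_force: [-0.1, -0.3, 0.1]
grip_width: 0.0743
gripper_force: 0.0
```

servo_tool(
  rows=[
    [0,0,-30,0,0.2],
    [0,0,-65,0,0.2],
    [0,0,-100,0,0.2],
    [0,0,-135,0,0.2],
    [0,0,-165,0,0.2],
    [0,0,-165,0,0.2],
    [0,0,-165,0,0.2],
  ],
)

```text
clock: 18.75
ee_pos: [0.5214, 0.1504, 0.2937]
orientation: [[0.032, 0.999, 0.005], [0.999, -0.032, 0.0], [0.001, 0.005, -1.0]]
wrist_force: [0.1, -0.8, -0.7]
grip_width: 0.0745
gripper_force: 0.0
```

```bash
python3 - <<'E'
from h import *
st();go(.59,-.07,.3,60)
s=snap('side','s7.png');lids('side',s,cal('side'),z=.116,amin=150,amax=600); lids('side',s,cal('side'),z=.101,amin=150,amax=600)
E
```

```text
18.75 [0.5214 0.1504 0.2937] [[0.032, 0.999, 0.005], [0.999, -0.032, 0.0], [0.001, 0.005, -1.0]] 0.07451350357625719 [ 0.1 -0.8 -0.7]
shift [-218.1   75.5   -6. ] turn -61.8 now ang -1.8 pos [0.5214 0.1504 0.2937]
side [319.9 234.6] [311, 226, 19, 18, 261] [0.525  0.1412 0.116 ]
side [304.4 251.2] [295, 242, 20, 19, 279] [0.5215 0.079  0.116 ]
side [331.  308.2] [321, 299, 21, 20, 333] [ 0.6589 -0.0198  0.116 ]
side [319.9 234.6] [311, 226, 19, 18, 261] [0.5185 0.1512 0.101 ]
side [304.4 251.2] [295, 242, 20, 19, 279] [0.5149 0.0881 0.101 ]
side [331.  308.2] [321, 299, 21, 20, 333] [ 0.6543 -0.012   0.101 ]
```

```bash
python3 - <<'E'
from h import *
go(.6505,-.0095,.2937,60)
E
```

```text
shift [-155.6  135.1   -1.8] turn -61.8 now ang -1.8 pos [0.5204 0.1503 0.2918]
```

servo_tool(
  rows=[
    [-18,16,0,-7,0.34],
    [-36,32,0,-14,0.34],
    [-54,48,0,-21,0.34],
    [-72,64,0,-28,0.34],
    [-90,80,0,-35,0.34],
    [-108,95,0,-42,0.34],
    [-126,111,0,-49,0.34],
    [-142,123,0,-56,0.34],
    [-155.6,135,0,-61.8,0.34],
    [-155.6,135,30,-61.8,0.34],
    [-155.6,135,60,-61.8,0.34],
    [-155.6,135,90,-61.8,0.34],
  ],
)

```text
clock: 19.8
ee_pos: [0.6496, -0.0099, 0.1983]
orientation: [[-0.865, 0.501, -0.003], [0.501, 0.865, 0.001], [0.003, -0.001, -1.0]]
wrist_force: [-0.0, -0.8, 0.2]
grip_width: 0.0611
gripper_force: 0.0
```

servo_tool(
  rows=[
    [0,0,0,0,0.34],
    [0,0,0,0,0.34],
    [0,0,0,0,0.34],
    [0,0,0,0,0.34],
  ],
)

```text
clock: 20.13
ee_pos: [0.6515, -0.0096, 0.2037]
orientation: [[-0.866, 0.5, 0.003], [0.5, 0.866, -0.001], [-0.003, 0.001, -1.0]]
wrist_force: [0.1, 0.6, 0.0]
grip_width: 0.0613
gripper_force: 0.0
```

```bash
python3 - <<'E'
from h import *
st();go(.6505,-.0095,.078,60);s=imaging.get_image('side');lids('side',s,cal('side'),z=.101,amin=150,amax=600)
E
```

```text
20.1333 [ 0.6515 -0.0096  0.2037] [[-0.866, 0.5, 0.003], [0.5, 0.866, -0.001], [-0.003, 0.001, -1.0]] 0.06128995209361529 [0.1 0.6 0. ]
shift [  1.3  -0.6 125.7] turn -0.0 now ang 60.0 pos [ 0.6515 -0.0096  0.2037]
side [331.  308.6] [321, 299, 21, 20, 320] [ 0.6548 -0.0127  0.101 ]
```

servo_tool(
  rows=[
    [0.5,-0.5,30,0,0.34],
    [0.5,-0.5,60,0,0.34],
    [0.5,-0.5,80,0,0.34],
    [0.5,-0.5,95,0,0.34],
    [0.5,-0.5,106,0,0.34],
    [0.5,-0.5,115,0,0.34],
    [0.5,-0.5,121,0,0.34],
    [0.5,-0.5,124,0,0.34],
    [0.5,-0.5,124,0,0.34],
    [0.5,-0.5,124,0,0.34],
  ],
)

```text
clock: 21.02
ee_pos: [0.6503, -0.0098, 0.0785]
orientation: [[-0.866, 0.5, 0.001], [0.5, 0.866, -0.0], [-0.001, 0.0, -1.0]]
wrist_force: [-0.2, -0.3, 0.5]
grip_width: 0.0616
gripper_force: 0.0
```

servo_tool(
  rows=[
    [0,0,0,0,0.5],
    [0,0,0,0,0.5],
    [0,0,0,0,0.6],
    [0,0,0,0,0.6],
    [0,0,0,0,0.6],
    [0,0,0,0,0.6],
    [0,0,0,0,0.6],
    [0,0,0,0,0.6],
  ],
)

```text
clock: 21.68
ee_pos: [0.6506, -0.0094, 0.0787]
orientation: [[-0.866, 0.5, 0.002], [0.5, 0.866, 0.0], [-0.002, 0.001, -1.0]]
wrist_force: [1.1, 2.5, 6.2]
grip_width: 0.0472
gripper_force: 28.3
```

servo_tool(
  rows=[
    [0,0,-10,0,0.6],
    [0,0,-30,0,0.6],
    [0,0,-60,0,0.6],
    [0,0,-95,0,0.6],
    [0,0,-130,0,0.6],
    [0,0,-165,0,0.6],
    [0,0,-200,0,0.6],
    [0,0,-222,0,0.6],
    [0,0,-222,0,0.6],
    [0,0,-222,0,0.6],
  ],
)

```text
clock: 22.52
ee_pos: [0.6499, -0.0101, 0.3008]
orientation: [[-0.866, 0.501, 0.002], [0.501, 0.866, -0.001], [-0.002, 0.0, -1.0]]
wrist_force: [-0.3, -0.3, -1.7]
grip_width: 0.0468
gripper_force: 28.0
```

```bash
python3 - <<'E'
from h import *
st();go(.518,.10,.3,-1.8)
E
```

```text
22.5167 [ 0.6499 -0.0101  0.3008] [[-0.866, 0.501, 0.002], [0.501, 0.866, -0.001], [-0.002, 0.0, -1.0]] 0.046820460691106736 [-0.3 -0.3 -1.7]
shift [169.3  29.3   0.5] turn 61.8 now ang 60.0 pos [ 0.6499 -0.0101  0.3008]
```

servo_tool(
  rows=[
    [20,3,0,6,0.6],
    [40,7,0,12,0.6],
    [60,10,0,18,0.6],
    [80,14,0,24,0.6],
    [100,17,0,30,0.6],
    [118,20,0,36,0.6],
    [136,23,0,42,0.6],
    [152,26,0,49,0.6],
    [162,28,0,56,0.6],
    [169,29,0,61.8,0.6],
    [169,29,0,61.8,0.6],
    [169,29,0,61.8,0.6],
  ],
)

```text
clock: 23.52
ee_pos: [0.5169, 0.0999, 0.2978]
orientation: [[0.028, 1.0, -0.004], [1.0, -0.028, -0.0], [-0.0, -0.004, -1.0]]
wrist_force: [0.8, 0.2, -1.3]
grip_width: 0.047
gripper_force: 28.6
```

```bash
python3 - <<'E'
from h import *
st();im,c=tote('w8.png',(.182,.245));lids('wrist',im,c,z=.116,amin=500,amax=9000);go(.5227,.213,.3,-1.8)
E
```

```text
23.5167 [0.5169 0.0999 0.2978] [[0.028, 1.0, -0.004], [1.0, -0.028, -0.0], [-0.0, -0.004, -1.0]] 0.047016783279887654 [ 0.8  0.2 -1.3]
centre [0.5204 0.1504] width 0.0713
centre [0.5215 0.1703] width 0.0714
centre [0.5218 0.2004] width 0.071
centre [0.5227 0.2154] width 0.0713
centre [0.523  0.2301] width 0.0706
0.182 128 [(120, 127), (121, 127), (122, 126), (123, 125), (124, 104), (125, 84), (126, 78), (127, 74), (128, 79), (129, 76), (130, 60), (131, 63), (132, 75), (133, 79), (134, 78), (135, 79), (136, 91)] mm/px [0.1819 0.1809]
0.245 60 [(52, 139), (53, 139), (54, 139), (55, 139), (56, 139), (57, 139), (58, 139), (59, 139), (60, 127), (61, 127), (62, 115), (63, 76), (64, 55), (65, 55), (66, 55), (67, 55), (68, 74)] mm/px [0.2453 0.2444]
wrist [324.7 163.6] [300, 139, 50, 50, 1985] [0.5228 0.1486 0.116 ]
wrist [323.8 215. ] [300, 205, 48, 23, 604] [0.5208 0.0999 0.116 ]
wrist [320.4 288.4] [266, 245, 110, 78, 7129] [0.5154 0.0246 0.116 ]
shift [113.4   2.1  -1.9] turn 0.2 now ang -1.6 pos [0.5174 0.0997 0.2982]
```

servo_tool(
  rows=[
    [28,1,0,0,0.6],
    [56,1,0,0,0.6],
    [84,1,10,0,0.6],
    [113,1,30,0,0.6],
    [113,1,60,0,0.6],
    [113,1,90,0,0.6],
    [113,1,120,0,0.6],
    [113,1,140,0,0.6],
    [113,1,150,0,0.6],
    [113,1,150,0,0.6],
    [113,1,150,0,0.6],
    [113,1,150,0,0.6],
  ],
)

```text
clock: 24.57
ee_pos: [0.5238, 0.2128, 0.1511]
orientation: [[0.031, 1.0, 0.002], [1.0, -0.031, 0.0], [0.001, 0.002, -1.0]]
wrist_force: [0.6, 0.1, -1.8]
grip_width: 0.0466
gripper_force: 28.6
```

```bash
python3 - <<'E'
from h import *
st();go(.5225,.213,.095,-1.8)
E
```

```text
24.5667 [0.5238 0.2128 0.1511] [[0.031, 1.0, 0.002], [1.0, -0.031, 0.0], [0.001, 0.002, -1.0]] 0.04658375492800162 [ 0.6  0.1 -1.8]
shift [ 0.1 -1.5 56.1] turn -0.0 now ang -1.8 pos [0.5238 0.2128 0.1511]
```

servo_tool(
  rows=[
    [0,-0.5,0,0,0.6],
    [0,-0.5,10,0,0.6],
    [0,-0.5,20,0,0.6],
    [0,-0.5,30,0,0.6],
    [0,-0.5,38,0,0.6],
    [0,-0.5,45,0,0.6],
    [0,-0.5,50,0,0.6],
    [0,-0.5,53,0,0.6],
    [0,-0.5,53,0,0.6],
    [0,-0.5,53,0,0.6],
  ],
)

```text
clock: 25.4
ee_pos: [0.5221, 0.2129, 0.0966]
orientation: [[0.032, 0.999, -0.0], [0.999, -0.032, 0.0], [0.0, -0.0, -1.0]]
wrist_force: [0.8, 0.3, -1.9]
grip_width: 0.0467
gripper_force: 28.6
```

servo_tool(
  rows=[
    [0,0,2,0,0.6],
    [0,0,3,0,0.6],
    [0,0,3,0,0.6],
    [0,0,3,0,0.45],
    [0,0,3,0,0.4],
    [0,0,3,0,0.35],
    [0,0,3,0,0.3],
    [0,0,3,0,0.25],
    [0,0,3,0,0.2],
    [0,0,3,0,0.2],
    [0,0,-10,0,0.2],
    [0,0,-30,0,0.2],
  ],
)

```text
clock: 26.4
ee_pos: [0.5203, 0.2125, 0.125]
orientation: [[0.032, 0.999, -0.005], [0.999, -0.032, -0.001], [-0.001, -0.005, -1.0]]
wrist_force: [0.3, 0.2, -1.3]
grip_width: 0.0745
gripper_force: 0.0
```

servo_tool(
  rows=[
    [0,0,-30,0,0.2],
    [0,0,-65,0,0.2],
    [0,0,-100,0,0.2],
    [0,0,-135,0,0.2],
    [0,0,-165,0,0.2],
    [0,0,-165,0,0.2],
    [0,0,-165,0,0.2],
  ],
)

```text
clock: 26.98
ee_pos: [0.523, 0.2131, 0.2938]
orientation: [[0.032, 0.999, 0.005], [0.999, -0.032, 0.001], [0.001, 0.005, -1.0]]
wrist_force: [0.4, 0.2, 0.1]
grip_width: 0.0743
gripper_force: 0.0
```

```bash
python3 - <<'E'
from h import *
st();go(.447,0,.29,88.2)
s=snap('side','s9.png');lids('side',s,cal('side'),z=.116,amin=100,amax=600)
cv2.imwrite('pics/c9.png',cv2.resize(s[170:350,200:380],(540,540),interpolation=cv2.INTER_CUBIC))
E
```

```text
26.9833 [0.523  0.2131 0.2938] [[0.032, 0.999, 0.005], [0.999, -0.032, 0.001], [0.001, 0.005, -1.0]] 0.07433116490417499 [0.4 0.2 0.1]
shift [-215.4  -69.2    3.3] turn -90.0 now ang -1.8 pos [0.523  0.2131 0.2938]
side [333.8 218.2] [325, 210, 19, 17, 236] [0.5255 0.2038 0.116 ]
side [320.  234.5] [311, 226, 19, 18, 268] [0.5249 0.1417 0.116 ]
side [304.3 251.3] [295, 243, 20, 18, 279] [0.5215 0.0786 0.116 ]
```

View pics/c9.png

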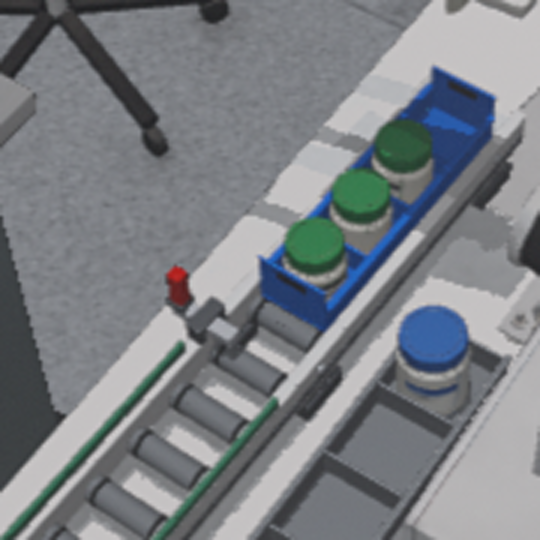

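All three jars stand in slots 1–3; blue jar remains; bolt knob at (178,288) of the crop still in. Now to the knob.

servo_tool(
  rows=[
    [-18,-6,0,-7,0.4],
    [-36,-12,0,-14,0.4],
    [-54,-18,0,-21,0.4],
    [-72,-24,0,-28,0.4],
    [-90,-30,0,-35,0.4],
    [-108,-36,0,-42,0.4],
    [-126,-42,0,-49,0.4],
    [-144,-48,0,-56,0.4],
    [-162,-54,0,-63,0.4],
    [-180,-60,0,-70,0.4],
    [-198,-65,0,-77,0.4],
    [-215,-69,0,-84,0.4],
  ],
)

```text
clock: 28.03
ee_pos: [0.4447, -0.0004, 0.2896]
orientation: [[-0.992, 0.13, -0.004], [0.13, 0.992, 0.001], [0.004, 0.0, -1.0]]
wrist_force: [-0.3, -0.8, -0.4]
grip_width: 0.0558
gripper_force: 0.0
```

servo_tool(
  rows=[
    [0,0,20,-6,0.4],
    [0,0,50,-6,0.4],
    [0,0,80,-6,0.4],
    [0,0,110,-6,0.4],
    [0,0,130,-6,0.4],
    [0,0,130,-6,0.4],
    [0,0,130,-6,0.4],
    [0,0,130,-6,0.4],
  ],
)

```text
clock: 28.7
ee_pos: [0.4465, 0.0001, 0.162]
orientation: [[-0.999, 0.032, -0.0], [0.032, 0.999, 0.0], [0.0, 0.0, -1.0]]
wrist_force: [0.3, -0.8, 0.3]
grip_width: 0.0561
gripper_force: 0.0
```

```bash
python3 - <<'E'
from h import *
st();go(.447,-.0005,.091,88.2)
E
```

```text
28.7 [4.465e-01 1.000e-04 1.620e-01] [[-0.999, 0.032, -0.0], [0.032, 0.999, 0.0], [0.0, 0.0, -1.0]] 0.0560774101458824 [ 0.3 -0.8  0.3]
shift [-0.5 -0.6 71. ] turn -0.0 now ang 88.2 pos [4.465e-01 1.000e-04 1.620e-01]
```

servo_tool(
  rows=[
    [0,-0.5,25,0,0.4],
    [0,-0.5,45,0,0.4],
    [0,-0.5,60,0,0.4],
    [0,-0.5,68,0,0.4],
    [0,-0.5,69,0,0.4],
    [0,-0.5,69,0,0.6],
    [0,-0.5,69,0,0.8],
    [0,-0.5,69,0,0.9],
    [0,-0.5,69,0,0.9],
    [0,-0.5,69,0,0.9],
    [0,-0.5,69,0,0.9],
    [0,-0.5,69,0,0.9],
  ],
)

```text
clock: 29.7
ee_pos: [0.4463, -0.0006, 0.0929]
orientation: [[-1.0, 0.032, 0.0], [0.032, 1.0, -0.001], [-0.0, -0.001, -1.0]]
wrist_force: [-1.2, -11.6, 1.9]
grip_width: 0.0139
gripper_force: 14.1
```

servo_tool(
  rows=[
    [0,0,0,0,0.9],
    [4,0,0,0,0.9],
    [8,0,0,0,0.9],
    [12,0,0,0,0.9],
    [16,0,0,0,0.9],
    [20,0,0,0,0.9],
    [24,0,0,0,0.9],
    [28,0,0,0,0.9],
    [31,0,0,0,0.9],
    [33,0,0,0,0.9],
    [33,0,0,0,0.9],
    [33,0,0,0,0.9],
  ],
)

```text
clock: 30.7
ee_pos: [0.4145, 0.0004, 0.0929]
orientation: [[-0.999, 0.032, 0.003], [0.032, 0.999, -0.001], [-0.003, -0.0, -1.0]]
wrist_force: [4.8, -4.1, -2.7]
grip_width: 0.0137
gripper_force: 30.0
```

Bolt drawn 32 mm. Release, lift and go behind the tote.

servo_tool(
  rows=[
    [0,0,0,0,0.7],
    [0,0,0,0,0.6],
    [0,0,0,0,0.6],
    [0,0,0,0,0.6],
    [0,0,-15,0,0.6],
    [0,0,-45,0,0.6],
    [0,0,-80,0,0.6],
    [0,0,-115,0,0.6],
    [0,0,-150,0,0.6],
    [0,0,-170,0,0.6],
    [0,0,-170,0,0.6],
    [0,0,-170,0,0.6],
  ],
)

```text
clock: 31.7
ee_pos: [0.4135, 0.0009, 0.2633]
orientation: [[-1.0, 0.031, 0.002], [0.031, 1.0, -0.0], [-0.002, -0.0, -1.0]]
wrist_force: [0.0, -0.4, -0.9]
grip_width: 0.0372
gripper_force: 0.0
```

```bash
python3 - <<'E'
from h import *
st();go(.527,.348,.26,-1.8)
s=imaging.get_image('side');lids('side',s,cal('side'),(0,150,80),(5,255,255),.1,10,600)
t=imaging.get_image('top');lids('top',t,cal('top'),(0,150,80),(5,255,255),.117,5,600)
E
```

```text
31.7 [0.4135 0.0009 0.2633] [[-1.0, 0.031, 0.002], [0.031, 1.0, -0.0], [-0.002, -0.0, -1.0]] 0.03724369061589626 [ 0.  -0.4 -0.9]
shift [-102.5  350.5    3.4] turn 90.0 now ang 88.2 pos [0.4135 0.0009 0.2633]
side [248.  258.3] [246, 253, 5, 12, 39] [ 0.4135 -0.0021  0.1   ]
```

servo_tool(
  rows=[
    [-9,30,0,7,0.9],
    [-18,60,0,14,0.9],
    [-27,90,0,21,0.9],
    [-36,120,0,28,0.9],
    [-45,150,0,35,0.9],
    [-54,180,0,42,0.9],
    [-62,210,0,49,0.9],
    [-70,240,0,56,0.9],
    [-79,270,0,63,0.9],
    [-88,300,0,70,0.9],
    [-96,330,0,77,0.95],
    [-102,350,0,84,1],
  ],
)

```text
clock: 32.8
ee_pos: [0.5255, 0.3496, 0.2596]
orientation: [[-0.093, 0.996, -0.004], [0.996, 0.093, -0.001], [-0.001, -0.005, -1.0]]
wrist_force: [0.4, -0.8, -0.4]
grip_width: 0.0027
gripper_force: 0.0
```

servo_tool(
  rows=[
    [0,0,0,6,1],
    [0,0,0,6,1],
    [0,0,0,6,1],
    [0,0,0,6,1],
  ],
)

```text
clock: 33.13
ee_pos: [0.5257, 0.3466, 0.2614]
orientation: [[0.004, 1.0, -0.002], [1.0, -0.004, -0.001], [-0.001, -0.002, -1.0]]
wrist_force: [-0.7, -0.0, -0.3]
grip_width: 0.0006
gripper_force: 0.0
```

```bash
python3 - <<'E'
from h import *
st();go(.527,.348,.073,-1.8)
s=snap('side','s10.png');lids('side',s,cal('side'),z=.116,amin=100,amax=600)
E
```

```text
33.1333 [0.5257 0.3466 0.2614] [[0.004, 1.0, -0.002], [1.0, -0.004, -0.001], [-0.001, -0.002, -1.0]] 0.0006387054889577471 [-0.7 -0.  -0.3]
shift [  1.6   1.7 188.4] turn 1.6 now ang -0.2 pos [0.5257 0.3466 0.2614]
side [334.1 217.9] [325, 210, 19, 17, 246] [0.5256 0.205  0.116 ]
side [320.1 234.4] [311, 226, 19, 18, 269] [0.5249 0.142  0.116 ]
side [304.4 251.3] [295, 243, 20, 18, 277] [0.5216 0.0787 0.116 ]
```

Jars/tote unmoved. Descend behind the tote.

servo_tool(
  rows=[
    [0,1,30,1.6,1],
    [1,1,65,1.6,1],
    [1,1,100,1.6,1],
    [1,1,135,1.6,1],
    [1,1,165,1.6,1],
    [1,1,180,1.6,1],
    [1,1,188,1.6,1],
    [1,1,188,1.6,1],
    [1,1,188,1.6,1],
    [1,1,188,1.6,1],
  ],
)

```text
clock: 34.02
ee_pos: [0.5286, 0.3486, 0.0765]
orientation: [[0.034, 0.999, 0.003], [0.999, -0.034, 0.001], [0.001, 0.003, -1.0]]
wrist_force: [0.0, 1.0, 0.0]
grip_width: 0.0006
gripper_force: 0.0
```

```bash
python3 - <<'E'
from h import *
st();go(.516,-.013,.073,-1.8)
E
```

```text
34.0167 [0.5286 0.3486 0.0765] [[0.034, 0.999, 0.003], [0.999, -0.034, 0.001], [0.001, 0.003, -1.0]] 0.00061999542037088 [0. 1. 0.]
shift [-3.618e+02 -3.000e-01  3.000e+00] turn -0.2 now ang -2.0 pos [0.5286 0.3486 0.0765]
```

servo_tool(
  rows=[
    [-3,0,0,0,1],
    [-6,0,0,0,1],
    [-9,0,0,0,1],
    [-12,0,0,0,1],
    [-15,0,0,0,1],
    [-18,0,0,0,1],
    [-20,0,0,0,1],
    [-22,0,0,0,1],
    [-24,0,0,0,1],
    [-26,0,0,0,1],
    [-28,0,0,0,1],
    [-30,0,0,0,1],
  ],
)

```text
clock: 35.02
ee_pos: [0.5263, 0.3182, 0.0746]
orientation: [[0.034, 0.999, 0.0], [0.999, -0.034, 0.0], [0.0, 0.0, -1.0]]
wrist_force: [0.8, 1.3, 0.3]
grip_width: 0.0007
gripper_force: 0.7
```

servo_tool(
  rows=[
    [-2,0,0,0,1],
    [-4,0,0,0,1],
    [-6,0,0,0,1],
    [-8,0,0,0,1],
    [-11,0,0,0,1],
    [-14,0,0,0,1],
    [-17,0,0,0,1],
    [-20,0,0,0,1],
    [-24,0,0,0,1],
    [-28,0,0,0,1],
    [-32,0,0,0,1],
    [-36,0,0,0,1],
  ],
)

```text
clock: 36.02
ee_pos: [0.525, 0.2819, 0.0747]
orientation: [[0.034, 0.999, 0.0], [0.999, -0.034, -0.0], [-0.0, 0.0, -1.0]]
wrist_force: [1.1, 0.8, -1.1]
grip_width: 0.0004
gripper_force: 0.6
```

```bash
python3 - <<'E'
from h import *
st();go(.516,-.013,.075,-1.8)
s=snap('side','s11.png');lids('side',s,cal('side'),z=.116,amin=100,amax=600)
cv2.imwrite('pics/c11.png',cv2.resize(s[150:350,200:400],(500,500),interpolation=cv2.INTER_CUBIC))
E
```

```text
36.0167 [0.525  0.2819 0.0747] [[0.034, 0.999, 0.0], [0.999, -0.034, -0.0], [-0.0, 0.0, -1.0]] 0.00043306636613684357 [ 1.1  0.8 -1.1]
shift [-295.     1.    -0.3] turn -0.2 now ang -2.0 pos [0.525  0.2819 0.0747]
side [325.9 227.1] [317, 219, 19, 17, 259] [0.5244 0.169  0.116 ]
side [311.4 244. ] [302, 235, 20, 19, 273] [0.5236 0.1058 0.116 ]
side [295.4 261.3] [286, 252, 20, 19, 289] [0.5204 0.0429 0.116 ]
```

View pics/c11.png

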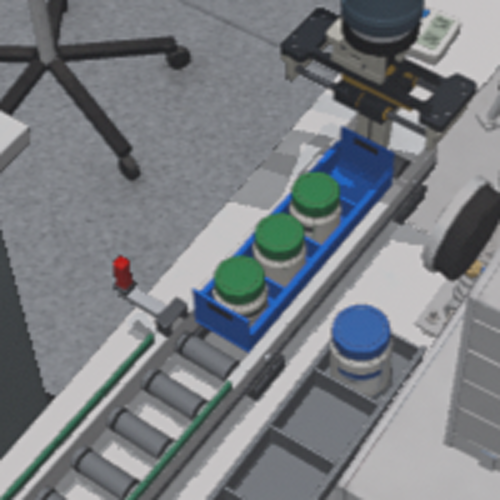

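The tote moves with the fingers, jars upright, bolt clear. Continue.

servo_tool(
  rows=[
    [-4,0,0,0,1],
    [-8,0,0,0,1],
    [-12,0,0,0,1],
    [-16,0,0,0,1],
    [-20,0,0,0,1],
    [-25,0,0,0,1],
    [-30,0,0,0,1],
    [-35,0,0,0,1],
    [-40,0,0,0,1],
    [-45,0,0,0,1],
    [-50,0,0,0,1],
    [-55,0,0,0,1],
  ],
)

```text
clock: 37.07
ee_pos: [0.5232, 0.2268, 0.0747]
orientation: [[0.034, 0.999, 0.0], [0.999, -0.034, 0.0], [0.0, 0.0, -1.0]]
wrist_force: [-0.3, 1.9, -0.1]
grip_width: 0.0005
gripper_force: 0.9
```

servo_tool(
  rows=[
    [-5,0,0,0,1],
    [-10,0,0,0,1],
    [-15,0,0,0,1],
    [-20,0,0,0,1],
    [-25,0,0,0,1],
    [-30,0,0,0,1],
    [-35,0,0,0,1],
    [-40,0,0,0,1],
    [-45,0,0,0,1],
    [-50,0,0,0,1],
    [-55,0,0,0,1],
    [-60,0,0,0,1],
  ],
)

```text
clock: 38.07
ee_pos: [0.5212, 0.1669, 0.0747]
orientation: [[0.034, 0.999, 0.0], [0.999, -0.034, -0.0], [0.0, 0.0, -1.0]]
wrist_force: [0.6, 1.5, 0.6]
grip_width: 0.0005
gripper_force: 0.8
```

servo_tool(
  rows=[
    [-5,0,0,0,1],
    [-10,0,0,0,1],
    [-15,0,0,0,1],
    [-20,0,0,0,1],
    [-25,0,0,0,1],
    [-30,0,0,0,1],
    [-35,0,0,0,1],
    [-40,0,0,0,1],
    [-45,0,0,0,1],
    [-50,0,0,0,1],
    [-55,0,0,0,1],
    [-60,0,0,0,1],
  ],
)

```text
clock: 39.07
ee_pos: [0.519, 0.1069, 0.0746]
orientation: [[0.034, 0.999, -0.0], [0.999, -0.034, -0.0], [-0.0, -0.0, -1.0]]
wrist_force: [1.0, 1.8, 0.8]
grip_width: 0.0006
gripper_force: 0.9
```

```bash
python3 - <<'E'
from h import *
st();go(.516,-.013,.075,-1.8)
s=snap('side','s12.png');lids('side',s,cal('side'),z=.116,amin=100,amax=600)
E
```

```text
39.0667 [0.519  0.1069 0.0746] [[0.034, 0.999, -0.0], [0.999, -0.034, -0.0], [-0.0, -0.0, -1.0]] 0.0005586005961102723 [1.  1.8 0.8]
shift [-120.     1.1   -0.4] turn -0.2 now ang -2.0 pos [0.519  0.1069 0.0746]
side [283.1 275.1] [273, 266, 21, 19, 309] [ 0.5189 -0.0048  0.116 ]
side [224.1 356.5] [184, 303, 108, 86, 577] [ 0.5345 -0.2394  0.116 ]
```

servo_tool(
  rows=[
    [-5,0,0,0,1],
    [-10,0,0,0,1],
    [-15,0,0,0,1],
    [-20,0,0,0,1],
    [-25,0,0,0,1],
    [-30,0,0,0,1],
    [-35,0,0,0,1],
    [-40,0,0,0,1],
    [-45,0,0,0,1],
    [-50,0,0,0,1],
    [-55,0,0,0,1],
    [-60,0,0,0,1],
  ],
)

```text
clock: 40.12
ee_pos: [0.5169, 0.047, 0.0745]
orientation: [[0.034, 0.999, -0.0], [0.999, -0.034, 0.0], [0.0, -0.0, -1.0]]
wrist_force: [-0.8, 0.8, -0.7]
grip_width: 0.0006
gripper_force: 0.7
```

servo_tool(
  rows=[
    [-5,0,0,0,1],
    [-10,0,0,0,1],
    [-15,0,0,0,1],
    [-20,0,0,0,1],
    [-24,0,0,0,1],
    [-28,0,0,0,1],
    [-32,0,0,0,1],
    [-35,0,0,0,1],
    [-38,0,0,0,1],
    [-41,0,0,0,1],
    [-43,0,0,0,1],
    [-45,0,0,0,1],
  ],
)

```text
clock: 41.12
ee_pos: [0.5156, 0.0024, 0.0747]
orientation: [[0.034, 0.999, 0.0], [0.999, -0.034, 0.0], [0.0, 0.0, -1.0]]
wrist_force: [-0.5, 1.4, -0.4]
grip_width: 0.0007
gripper_force: 0.6
```

servo_tool(
  rows=[
    [-2,0,0,0,1],
    [-4,0,0,0,1],
    [-6,0,0,0,1],
    [-8,0,0,0,1],
    [-10,0,0,0,1],
    [-11,0,0,0,1],
    [-12,0,0,0,1],
    [-13,0,0,0,1],
  ],
)

```text
clock: 41.78
ee_pos: [0.5151, -0.0106, 0.0747]
orientation: [[0.034, 0.999, 0.0], [0.999, -0.034, -0.0], [-0.0, 0.0, -1.0]]
wrist_force: [-0.3, 0.6, 0.5]
grip_width: 0.0001
gripper_force: 0.5
```

Not yet at the stop; ease on, watching the force.

servo_tool(
  rows=[
    [-1,0,0,0,1],
    [-2,0,0,0,1],
    [-3,0,0,0,1],
    [-4,0,0,0,1],
    [-5,0,0,0,1],
    [-6,0,0,0,1],
  ],
)

```text
clock: 42.28
ee_pos: [0.515, -0.0119, 0.0748]
orientation: [[0.036, 0.999, 0.001], [0.999, -0.036, 0.008], [0.008, 0.0, -1.0]]
wrist_force: [4.0, 23.7, 2.4]
grip_width: 0.0006
gripper_force: 11.7
```

```bash
python3 - <<'E'
from h import *
st();s=snap('side','s13.png')
cv2.imwrite('pics/c13.png',cv2.resize(s[220:420,160:360],(600,600),interpolation=cv2.INTER_CUBIC))
E
```

```text
42.2833 [ 0.515  -0.0119  0.0748] [[0.036, 0.999, 0.001], [0.999, -0.036, 0.008], [0.008, 0.0, -1.0]] 0.0005622145697935146 [ 4.  23.7  2.4]
```

View pics/c13.png

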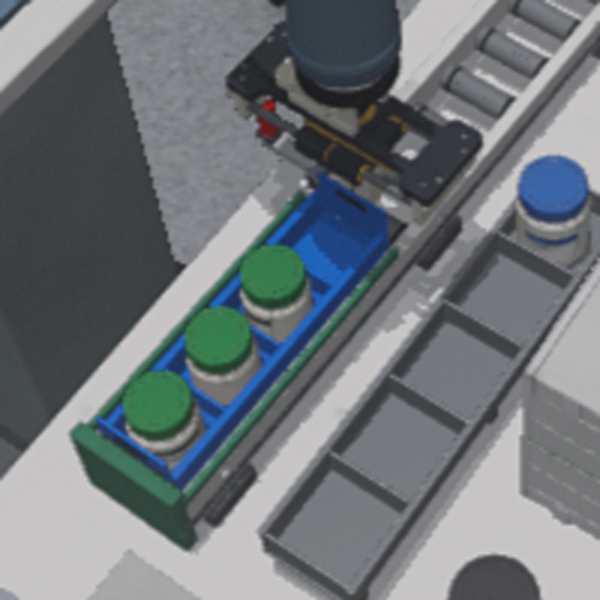

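Tote rests against the end stop (24 N contact), jars upright. Back off and go to the knob.

servo_tool(
  rows=[
    [-3,0,0,0,1],
    [0,0,0,0,1],
    [3,0,0,0,1],
    [8,0,0,0,1],
    [15,0,0,0,1],
    [20,0,0,0,1],
    [20,0,-30,0,1],
    [20,0,-65,0,1],
    [20,0,-100,0,1],
    [20,0,-135,0,0.8],
    [20,0,-170,0,0.6],
    [20,0,-170,0,0.6],
  ],
)

```text
clock: 43.33
ee_pos: [0.5191, 0.0027, 0.2522]
orientation: [[0.034, 0.999, 0.013], [0.999, -0.034, -0.003], [-0.003, 0.013, -1.0]]
wrist_force: [0.7, 0.1, 1.0]
grip_width: 0.0162
gripper_force: 0.0
```

```bash
python3 - <<'E'
from h import *
st();go(.4142,0.0005,.24,88.2)
E
```

```text
43.3333 [0.5191 0.0027 0.2522] [[0.034, 0.999, 0.013], [0.999, -0.034, -0.003], [-0.003, 0.013, -1.0]] 0.01619075862452077 [0.7 0.1 1. ]
shift [  -5.8 -104.9   10.9] turn -90.2 now ang -2.0 pos [0.5191 0.0027 0.2522]
```

servo_tool(
  rows=[
    [0,-10,0,-7,0.6],
    [-1,-20,0,-14,0.6],
    [-1,-30,0,-21,0.6],
    [-2,-40,0,-28,0.6],
    [-2,-50,0,-35,0.6],
    [-3,-60,0,-42,0.6],
    [-3,-70,0,-49,0.6],
    [-4,-80,0,-56,0.6],
    [-4,-90,0,-63,0.6],
    [-5,-100,0,-70,0.6],
    [-5.8,-102,0,-77,0.5],
    [-5.8,-102,0,-84,0.4],
  ],
)

```text
clock: 44.33
ee_pos: [0.4125, 0.0011, 0.2443]
orientation: [[-0.991, 0.133, -0.0], [0.133, 0.991, -0.0], [0.0, -0.0, -1.0]]
wrist_force: [0.6, -0.2, -0.6]
grip_width: 0.0461
gripper_force: 0.0
```

servo_tool(
  rows=[
    [0,0,20,-6,0.4],
    [0,0,50,-6,0.4],
    [0,0,80,-6,0.4],
    [0,0,90,-6,0.4],
    [0,0,90,-6,0.4],
    [0,0,90,-6,0.4],
    [0,0,90,-6,0.4],
    [0,0,90,-6,0.4],
  ],
)

```text
clock: 45.0
ee_pos: [0.4144, 0.0009, 0.1558]
orientation: [[-0.999, 0.034, 0.002], [0.034, 0.999, -0.001], [-0.002, -0.001, -1.0]]
wrist_force: [0.8, -0.1, 0.5]
grip_width: 0.0559
gripper_force: 0.0
```

```bash
python3 - <<'E'
from h import *
st();go(.4142,0.0005,.092,88.2)
s=snap('side','s14.png');lids('side',s,cal('side'),(0,150,80),(5,255,255),.1,10,600)
E
```

```text
45.0 [0.4144 0.0009 0.1558] [[-0.999, 0.034, 0.002], [0.034, 0.999, -0.001], [-0.002, -0.001, -1.0]] 0.05593396645049832 [ 0.8 -0.1  0.5]
shift [ 0.3 -0.4 63.8] turn -0.2 now ang 88.0 pos [0.4144 0.0009 0.1558]
side [248.2 257.9] [246, 254, 6, 10, 34] [ 0.4131 -0.0009  0.1   ]
```

servo_tool(
  rows=[
    [0,0,20,0,0.4],
    [0,0,40,0,0.4],
    [0,0,55,0,0.4],
    [0,0,62,0,0.4],
    [0,0,62,0,0.4],
    [0,0,62,0,0.6],
    [0,0,62,0,0.8],
    [0,0,62,0,0.9],
    [0,0,62,0,0.9],
    [0,0,62,0,0.9],
    [0,0,62,0,0.9],
    [0,0,62,0,0.9],
  ],
)

```text
clock: 46.05
ee_pos: [0.4135, 0.0006, 0.0929]
orientation: [[-0.999, 0.034, 0.0], [0.034, 0.999, -0.001], [-0.001, -0.001, -1.0]]
wrist_force: [-2.5, -15.8, -0.2]
grip_width: 0.0138
gripper_force: 11.3
```

servo_tool(
  rows=[
    [-4,0,0,0,0.9],
    [-8,0,0,0,0.9],
    [-12,0,0,0,0.9],
    [-16,0,0,0,0.9],
    [-20,0,0,0,0.9],
    [-23,0,0,0,0.9],
    [-26,0,0,0,0.9],
    [-29,0,0,0,0.9],
    [-31,0,0,0,0.9],
    [-33,0,0,0,0.9],
    [-33,0,0,0,0.9],
    [-33,0,0,0,0.9],
  ],
)

```text
clock: 47.05
ee_pos: [0.4456, -0.0006, 0.0929]
orientation: [[-0.999, 0.034, -0.002], [0.034, 0.999, -0.001], [0.002, -0.001, -1.0]]
wrist_force: [-6.2, -5.2, 8.7]
grip_width: 0.0139
gripper_force: 30.0
```

servo_tool(
  rows=[
    [-1,0,0,0,0.9],
    [-2,0,0,0,0.9],
    [-2,0,0,0,0.9],
    [-1,0,0,0,0.8],
    [0,0,0,0,0.6],
    [0,0,0,0,0.6],
    [0,0,0,0,0.6],
    [0,0,-30,0,0.6],
    [0,0,-70,0,0.6],
    [0,0,-110,0,0.6],
    [0,0,-150,0,0.6],
    [0,0,-150,0,0.6],
  ],
)

```text
clock: 48.05
ee_pos: [0.4507, -0.0006, 0.2503]
orientation: [[-0.999, 0.034, 0.014], [0.034, 0.999, -0.003], [-0.014, -0.003, -1.0]]
wrist_force: [1.8, 0.6, 1.0]
grip_width: 0.0373
gripper_force: 0.0
```

servo_tool(
  rows=[
    [20,0,0,0,0.6],
    [40,0,0,0,0.6],
    [60,0,0,0,0.6],
    [60,0,0,0,0.6],
    [60,0,0,0,0.6],
    [60,0,0,0,0.6],
  ],
)

```text
clock: 48.55
ee_pos: [0.3874, 0.002, 0.2428]
orientation: [[-0.999, 0.034, 0.001], [0.034, 0.999, -0.0], [-0.001, -0.0, -1.0]]
wrist_force: [0.3, -0.2, 1.4]
grip_width: 0.037
gripper_force: 0.0
```

```bash
python3 - <<'E'
from h import *
st();s=snap('side','s15.png');lids('side',s,cal('side'),(0,150,80),(5,255,255),.117,10,600)
cv2.imwrite('pics/c15.png',cv2.resize(s[220:420,160:360],(600,600),interpolation=cv2.INTER_CUBIC))
E
```

```text
48.55 [0.3874 0.002  0.2428] [[-0.999, 0.034, 0.001], [0.034, 0.999, -0.0], [-0.001, -0.0, -1.0]] 0.03697930903092518 [ 0.3 -0.2  1.4]
side [258.4 261.4] [256, 259, 6, 7, 19] [ 0.4483 -0.0052  0.117 ]
side [259.1 268.5] [257, 266, 5, 5, 11] [ 0.4618 -0.0204  0.117 ]
```

View pics/c15.png

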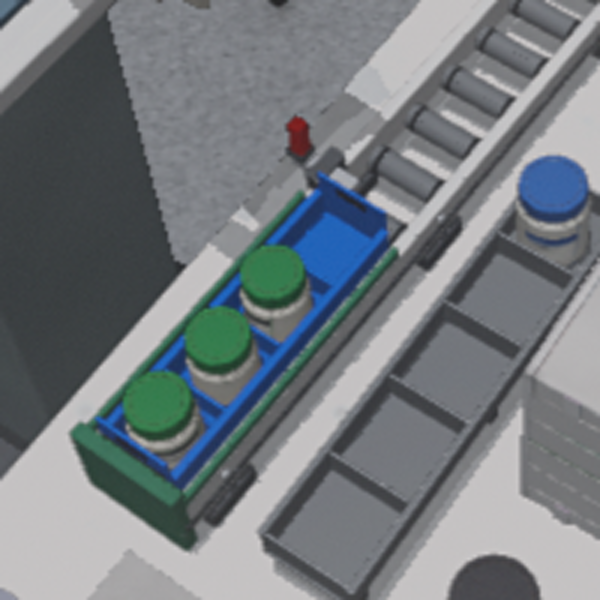

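Tote home, bolt in behind it (knob back at its starting pixels, 256–262 × 259), jars upright, blue jar in the bin.

```bash
python3 -c "
from h import *
print(finish_job())"
```

```text
the job is handed in; nothing more can be done
None
```

The job is handed in: all three green-lidded jars stand upright in the tote, the tote is against the end stop, the bolt is back in behind it, and the blue-lidded jar is still in the bin. The last camera view showed this, but `finish_job` did not return a result.

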